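# Load the coin case, log it and prop its lid

## Task

Fold the coin case's lid back until it stands upright, then lay every coin tube from the shelf flat on the floor of the case, in any arrangement but not on top of one another. When they are all in, press the counter's red plunger right down to its stop and let it come up again, and last fold the lid back down to 45 degrees and leave it propped there, half open, for display. Leave the dome, loupe, marble stand and sizing plate where they are.

Things in the scene. Friction and masses are not known exactly. Their poses are not given: they have to be found in the camera images.
- case: open wooden coin case, fixed, 180 mm (x) by 320 mm (y) by 50 mm high, walls and floor 6 mm thick, blue lining. Origin at the centre of its underside, z up; x points from its front (bar side) to its hinge side. The inner floor is 6 mm above the shelf, 168 x 308 mm inside.
- lid (a joint): angle of the case's lid in rad: 0 = shut, 1.571 = standing upright, stop at 1.75; it starts between 0 and 0.3. The lid is 180 x 320 x 8 mm, a wooden frame with a clear pane, 250 g, on a stiff friction hinge (0.5 N m) that keeps it at any angle where it is left.
- lid_hinge (a point): a point fixed on the case, on the lid's hinge line (which runs along the case's y) at the middle of its hinge-side rim: 90 mm along case x from its centre and 50 mm up.
- lid_bar (a point): centre of the brass pull bar on the lid's free edge: round, 10 mm thick, 120 mm long, parallel to the hinge. 220 mm from the hinge line; in the lid's plane, 4 mm above the hinge when shut. 35 mm clear between the bar and the lid's edge; two 8 mm struts join them, 110 mm apart. At lid angle a it lies from the hinge, along case x and up, at (-220 cos a + 4 sin a, 220 sin a + 4 cos a) mm.
- counter: black coin counter box, fixed, 100 x 80 x 60 mm high, with a red plunger on top. Origin at the centre of its underside.
- plunger (a joint): travel of the counter's plunger in m: 0 = up, 0.012 = down on its stop. A spring brings it back; it needs 2 N to start and about 7 N at the stop.
- plunger_top (a point): centre of the top of the plunger's red round head, 40 mm across, 92 mm above the shelf when up; it moves straight down when pressed.
- tube1: square-section coin tube, a 70 x 28 x 28 mm bar (clear plastic over a stack of metal coins, blue caps on both ends), about 160 g, lying on the shelf. Origin at its centre (14 mm above what it lies on); x along its 70 mm length. May be absent (None).
- tube2: square-section coin tube, a 70 x 28 x 28 mm bar (clear plastic over a stack of metal coins, blue caps on both ends), about 160 g, lying on the shelf. Origin at its centre (14 mm above what it lies on); x along its 70 mm length. May be absent (None).
- tube3: square-section coin tube, a 70 x 28 x 28 mm bar (clear plastic over a stack of metal coins, blue caps on both ends), about 160 g, lying on the shelf. Origin at its centre (14 mm above what it lies on); x along its 70 mm length. May be absent (None).
- tube4: square-section coin tube, a 70 x 28 x 28 mm bar (clear plastic over a stack of metal coins, blue caps on both ends), about 160 g, lying on the shelf. Origin at its centre (14 mm above what it lies on); x along its 70 mm length. May be absent (None).
- tube5: square-section coin tube, a 70 x 28 x 28 mm bar (clear plastic over a stack of metal coins, blue caps on both ends), about 160 g, lying on the shelf. Origin at its centre (14 mm above what it lies on); x along its 70 mm length. May be absent (None).
- tube6: square-section coin tube, a 70 x 28 x 28 mm bar (clear plastic over a stack of metal coins, blue caps on both ends), about 160 g, lying on the shelf. Origin at its centre (14 mm above what it lies on); x along its 70 mm length. May be absent (None).
- dome: bystander: clear dome on a round wooden base, 104 mm across, 136 mm high; origin under its centre
- loupe: bystander: chrome loupe lying flat, 44 mm round, 22 mm high, with a handle to 70 mm along its x; origin under the round part's centre
- stand: bystander: green marble coin stand, 60 x 100 mm, with a coin upright on it, 78 mm high; origin under its centre
- sizer: bystander: flat brass coin sizing plate, 60 x 160 x 6 mm; origin under its centre
There are look-alikes about, which are no part of the job. What is shaped like the counter but orange or pink is not meant.

How it is judged:
By the outcome, as a careful person would: the job done as asked, in the order asked, and still so for the second after the job is handed in, with the robot touching nothing.
Of tube1, tube2, tube3, tube4, tube5, tube6 only 4 to 6 are there at a start; the rules pass over those that are not, and their reading is None.
At some moment in a run one of tube1, tube2, tube3, tube4, tube5, tube6 may be knocked a few centimetres aside while the robot is not near it.
Once in a run the grip may slacken for a moment while it holds something.
It also fails if it takes over 210 s, if anything falls off the work surface, if the arm or the gripper's body presses on something with over 40 N, if the wrist force passes 120 N, or if a joint passes its speed limit or range.

## Robot

A 6-joint arm with a two-finger parallel gripper is mounted at the origin on the work surface. World frame = base frame: x ahead of the robot, y to its left, z up, the work surface at z = 0. Lengths are in m, angles in rad, forces in N, time in s.
With the tool pointing down it reaches from about 0.3 to 0.875 m from the base axis. Payload 4.2 kg.
Tool frame: the origin (TCP) lies on the centre line of the jaws, within the pads' length; the fingertips stand 17 mm ahead of it and the grasp point (between the pads) lies 2 mm behind it; z points along the fingers, y is the line along which they close (so a half turn about z gives the same grasp; the last joint's range is limited). The gripper opens to 85 mm and grips with 20 to 120 N. Pads are 22 mm wide; open, the fingers measure 114 mm over their backs; the gripper's body (76 mm by 85 mm) begins 54 mm behind the grasp point. The pads swing forward as they close: fully open they stand 13 mm farther back than shut.
Start: joints at [-0.02, 0.32, 1.565, -0, 1.257, -0.02], TCP at [0.575, 0, 0.248] pointing down, gripper open.
Joint ranges: [-3.11, 3.11], [-0.84, 2.01], [0.21, 2.61], [-1.34, 4.49], [0.05, 2.63], [-2.56, 2.56]. Speed limits (rad/s): [2.57, 2.57, 3.14, 3.14, 3.14, 3.14].

## Interface

Orientations are given as a rotation vector (axis times angle).
In Python, from rig import env gives the robot as it stands.
- The arm moves only by the tool move_arm, never from a script. Its argument "targets" is a list of rows, each an object with "delta_pos": the shift along the tool's x, y, z in cm, a list of three; "angular": the turn, a rotation vector about the tool's x, y, z in rad, a list of three; "claw": the finger opening in cm, from 0 to 8.54. A call has 1 to 8 rows; each row is the pose to reach, as a shift and turn from the pose commanded when the call began, along the tool's axes at that moment; what a row does not reach only later rows make up. A row lasts 1/12 s, in which the tool goes at most 41.7 mm and 7.16 degrees, less where a joint would pass 70% of its speed; a pose out of reach is approached as far as the arm can. A call with a gripper value outside its range is refused whole. The fingers move at their own pace and stop on an object; the grip force is fixed at half the most. Time passes only in rows, so rows that repeat a pose let the fingers close. It gives the time, the measured TCP pose, the force, the opening and the grip force at its end, in the units of the state.
- env.get_obs(): the state, without advancing time (a new reading comes with each control period).
- env.capture(name): name is "scene" or "side" or "wrist"; returns a dict with "img" (384x512x3 uint8, blue, green, red), "range_z" (384x512 float32, m along the optical axis (not along the pixel's ray), 0 where there is no reading), "fx", "fy", "cx", "cy" (pixels), "dist" ([k1, k2, p1, p2, k3] as OpenCV has them; the pictures are not rectified), "R" (3x3) and "t" (3): a world point X has camera coordinates R X + t; the wrist camera has in their place "mount" (4x4, takes a point from camera to tool coordinates, whose origin is the TCP and whose axes are the flange's). Camera axes: x right, y down, z forward; pixel columns grow to the right and rows downward; lengths in m; the calibration is good to about 2 mm. A picture is of the moment at which its call begins: read the wrist's pose just before it.
- env.sign_off(): hands the job in; it is judged then, once.
The state is a dict: "t": time; "joint_positions": joint angles; "qvel": joint speeds; "effort": joint torques, N m; "eef_pos": TCP position; "orientation": TCP orientation; "ft_force": force on the tool from outside, world axes, zero at the start; "ft_torque": the same for the moment, N m; "finger_gap": finger opening in m; "grasp_force": force on a finger pad.
Only numpy, scipy, OpenCV 4.12 (cv2) and the standard library are available. Lean on these libraries where they do the work, as an engineer would, in place of code of your own. Each camera call takes 0.05 s, during which the arm holds its last target. There are 200 camera calls.

## Working session

There is one attempt and no reset: what is moved stays moved. The work goes in short steps, Python scripts to look and compute and a tool call to move; the robot and the scene stay as the last step left them, time stands still between calls to the robot, and variables do not carry over. Pictures are saved under pics/ and viewed, at most 14 in all, crops included, and the job is handed in when it is done.

Besides the shell and the picture viewer there is one more tool, called after "Emit:" as name([rows], argument=value, ...), one row to a line, values as JSON. move_arm: Moves the arm, as the interface text tells. Its arguments: {"type":"object","properties":{"targets":{"type":"array","items":{"type":"object","properties":{"delta_pos":{"type":"array","items":{"type":"number"}},"angular":{"type":"array","items":{"type":"number"}},"claw":{"type":"number"}}}}},"required":["targets"]}

```bash
mkdir -p pics; ls
cat > h.py <<'E'
import numpy as np, cv2
from rig import env
from scipy.spatial.transform import Rotation as Rn
def cap(n):
    o=env.get_obs(); c=env.capture(n); c['K']=np.array([[c['fx'],0,c['cx']],[0,c['fy'],c['cy']],[0,0,1]]); c['dist']=np.array(c['dist'],float)
    if 'mount' in c:
        T=np.eye(4); T[:3,:3]=Rn.from_rotvec(o['orientation']).as_matrix(); T[:3,3]=o['eef_pos']
        M=T@np.array(c['mount']); c['R']=M[:3,:3].T; c['t']=-c['R']@M[:3,3]
    c['R']=np.array(c['R']); c['t']=np.array(c['t']); return c
def rays(c,px):
    p=cv2.undistortPoints(np.array(px,float).reshape(-1,1,2),c['K'],c['dist']).reshape(-1,2)
    return np.c_[p,np.ones(len(p))]
def onplane(c,px,z):
    d=rays(c,px)@c['R']; o=-c['R'].T@c['t']; return o+d*((z-o[2])/d[:,2])[:,None]
def cloud(c):
    h,w=c['range_z'].shape; u,v=np.meshgrid(np.arange(w),np.arange(h))
    r=rays(c,np.c_[u.ravel(),v.ravel()])*c['range_z'].reshape(-1,1)
    P=(r-c['t'])@c['R']; P[c['range_z'].ravel()==0]=np.nan; return P.reshape(h,w,3)
E
python3 - <<'E'
from h import *
o=env.get_obs(); print({k:np.round(v,3) for k,v in o.items()})
for n in ('scene','side','wrist'):
    c=cap(n); np.save(f'pics/{n}0.npy',c,allow_pickle=True); cv2.imwrite(f'pics/{n}0.png',c['img']); print(n,-c['R'].T@c['t'],c['R'][2])
a=[np.load(f'pics/{n}0.npy',allow_pickle=True).item()['img'] for n in('scene','side')]
cv2.imwrite('pics/both.png',cv2.resize(a[0],(768,576)))
E
```

```text
pics
{'t': np.float64(0.0), 'joint_positions': array([-0.02 ,  0.32 ,  1.566,  0.   ,  1.257, -0.02 ]), 'qvel': array([ 0.   , -0.   , -0.001, -0.001,  0.001, -0.001]), 'effort': array([ 1.0000e-03, -4.1553e+01, -2.3416e+01, -0.0000e+00,  8.0000e-03,
        0.0000e+00]), 'eef_pos': array([0.575, 0.   , 0.247]), 'orientation': array([-2.221e+00, -2.220e+00,  2.000e-03]), 'ft_force': array([-0.443, -0.591,  0.064]), 'ft_torque': array([ 0.004, -0.01 ,  0.02 ]), 'grasp_force': np.float64(0.0), 'finger_gap': np.float64(0.085)}
scene [ 1.12114504 -0.56597761  0.89911695] [-0.48771664  0.54957765 -0.67830442]
side [-0.01287314  0.91200781  0.88994265] [ 0.42379062 -0.65119674 -0.62955883]
wrist [0.57566641 0.07554633 0.37318822] [-0.0015694  -0.29690572 -0.95490551]
```

View pics/both.png

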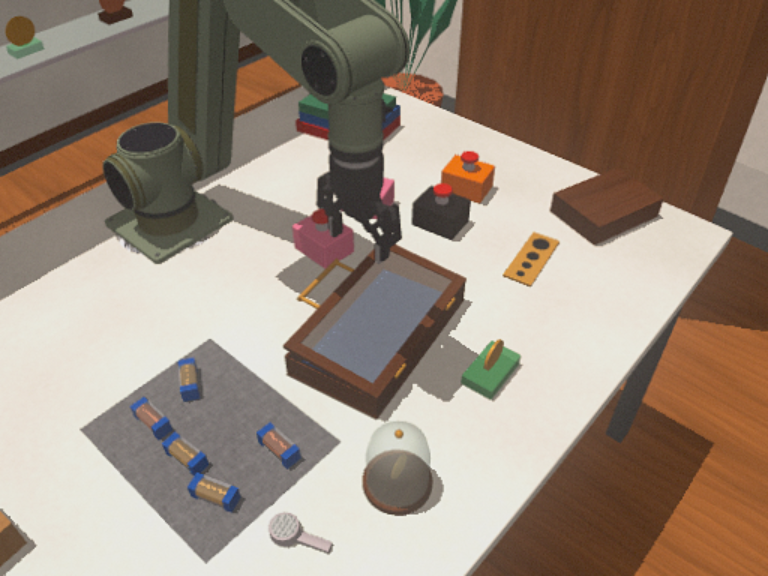

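View pics/side0.png

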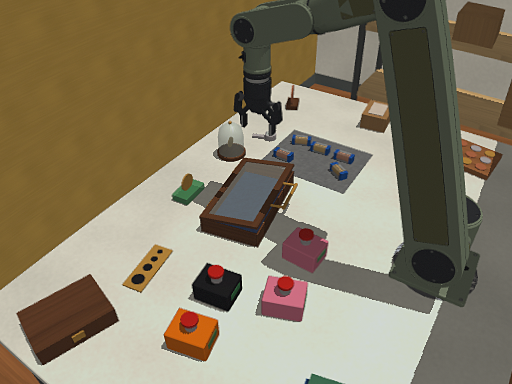

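Scene view (768 wide, ×1.5): five tubes on the grey mat at (188,378), (151,415), (185,452), (278,444), (214,491). The case is at (375,325) with its bar at (325,283) on the robot side. The black counter is at (441,210); the look-alikes are pink at (323,240) and (380,190), and orange at (468,175). I choose the black box, at (217,287) in the side view.

```bash
cat > m1.py <<'E'
from h import *
W={}
top=np.zeros((500,400,3),np.uint8); H=np.zeros((500,400))
for n in ('scene','side'):
    c=np.load(f'pics/{n}0.npy',allow_pickle=True).item(); P=cloud(c); W[n]=(c,P)
    hsv=cv2.cvtColor(c['img'],cv2.COLOR_BGR2HSV)
    ok=np.isfinite(P[...,2])&(P[...,2]<.16)
    v=np.round((1.0-P[...,0])/.002); u=np.round((.45-P[...,1])/.002)   # top-down: x up, y left
    ok&=(u>=0)&(u<400*1)&(v>=0)&(v<500)
    ui=u[ok].astype(int); vi=v[ok].astype(int); z=P[...,2][ok]; o=np.argsort(z)
    better=z[o]>H[vi[o],ui[o]]; 
    top[vi[o][better],ui[o][better]]=c['img'][ok][o][better]; np.maximum.at(H,(vi,ui),z)
    table=ok&(hsv[...,1]<30)&(hsv[...,2]>180)&(P[...,0]>.3)&(P[...,0]<.9)&(abs(P[...,1])<.4)&(abs(P[...,2])<.02)
    print(n,'table z',np.median(P[...,2][table]),P[...,2][table].std())
    blue=cv2.inRange(hsv,(108,150,60),(125,255,255))
    k,lab,st,ce=cv2.connectedComponentsWithStats(blue)
    for i in range(1,k):
        if st[i,4]>15:
            q=P[lab==i]; print(' blue',ce[i].round(),st[i,4],np.nanmedian(q,0).round(3),'zmax',np.nanpercentile(q[:,2],95).round(3))
    red=cv2.inRange(hsv,(0,170,80),(6,255,255))|cv2.inRange(hsv,(174,170,80),(180,255,255))
    k,lab,st,ce=cv2.connectedComponentsWithStats(red)
    for i in range(1,k):
        if st[i,4]>40: q=P[lab==i]; print(' red',ce[i].round(),st[i,4],np.nanmedian(q,0).round(3),onplane(c,ce[i],.09).round(3))
np.savez('pics/top.npz',top=top,H=H)
cv2.imwrite('pics/top.png',cv2.resize(top,(480,600)))
E
python3 m1.py
```

```text
scene table z -1.3139661192841229e-05 0.002012705487771949
 blue [124. 241.] 21 [ 0.381 -0.227  0.028] zmax 0.03
 blue [125. 258.] 26 [ 0.429 -0.261  0.029] zmax 0.031
 blue [ 92. 268.] 30 [ 0.395 -0.333  0.027] zmax 0.03
 blue [106. 282.] 38 [ 0.454 -0.334  0.027] zmax 0.031
 blue [176. 286.] 40 [ 0.586 -0.23   0.028] zmax 0.031
 blue [113. 293.] 42 [ 0.492 -0.342  0.028] zmax 0.031
 blue [193. 301.] 47 [ 0.643 -0.232  0.028] zmax 0.03
 blue [130. 306.] 49 [ 0.55  -0.336  0.028] zmax 0.03
 blue [130. 320.] 51 [ 0.578 -0.358  0.027] zmax 0.03
 blue [153. 330.] 55 [ 0.633 -0.339  0.028] zmax 0.031
 red [313. 104.] 56 [0.418 0.527 0.091] [[0.416 0.529 0.09 ]]
 red [295. 126.] 77 [0.45  0.386 0.093] [[0.449 0.389 0.09 ]]
side table z -0.0007462075463860512 0.0019215519596236846
 blue [310. 143.] 39 [ 0.566 -0.344  0.024] zmax 0.03
 blue [327. 150.] 32 [ 0.489 -0.331  0.019] zmax 0.029
 blue [276. 151.] 24 [ 0.643 -0.22   0.024] zmax 0.028
 blue [290. 157.] 39 [ 0.581 -0.221  0.02 ] zmax 0.029
 blue [351. 158.] 30 [ 0.392 -0.328  0.021] zmax 0.03
 blue [343. 175.] 50 [ 0.379 -0.222  0.019] zmax 0.029
 red [306. 234.] 137 [0.323 0.162 0.091] [[0.323 0.161 0.09 ]]
 red [215. 271.] 181 [0.446 0.39  0.091] [[0.447 0.39  0.09 ]]
 red [285. 283.] 182 [0.286 0.333 0.092] [[0.287 0.332 0.09 ]]
 red [189. 319.] 230 [0.413 0.532 0.091] [[0.414 0.531 0.09 ]]
```

View pics/top.png

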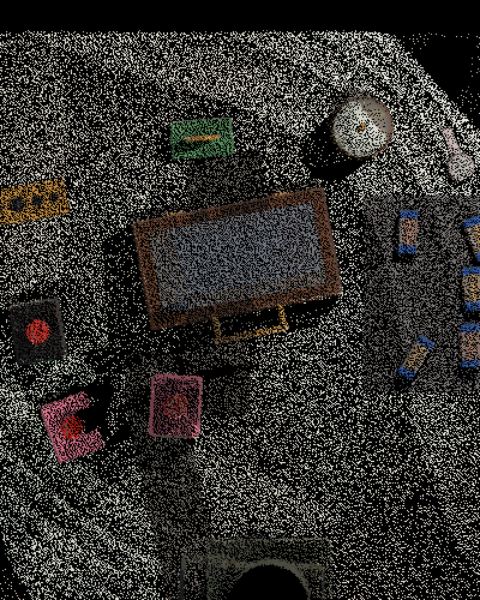

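The top-down map shows the case with its hinge towards +x, slightly yawed. The bar is on the robot side at about (250,330), and the five tubes are on the mat at lower right. The black counter with its red plunger is at (38,330). Next I fit the case, lid, bar and tubes.

```bash
cat > m2.py <<'E'
from h import *
Q=[];C=[]
for n in ('scene','side'):
    c=np.load(f'pics/{n}0.npy',allow_pickle=True).item(); P=cloud(c); Q.append(P.reshape(-1,3)); C.append(cv2.cvtColor(c['img'],cv2.COLOR_BGR2HSV).reshape(-1,3))
Q=np.vstack(Q);C=np.vstack(C);m=np.isfinite(Q[:,2]);Q=Q[m];C=C[m]
# lid: brown frame
b=(Q[:,0]>.42)&(Q[:,0]<.72)&(Q[:,1]>-.14)&(Q[:,1]<.24)&(Q[:,2]>.03)&(Q[:,2]<.14)
brown=b&(C[:,0]<15)&(C[:,2]<130)&(C[:,1]>80)
L=Q[brown]; 
for _ in range(6):
    A=np.c_[L[:,:2],np.ones(len(L))]; s=np.linalg.lstsq(A,L[:,2],rcond=None)[0]; r=L[:,2]-A@s
    L=L[(r>-2*r.std()-.001)&(abs(r)<max(.004,2*r.std()))]
print('plane',s,len(L),r.std(),'slope deg',np.degrees(np.arctan(np.hypot(*s[:2]))),'dir',np.degrees(np.arctan2(-s[1],-s[0])))
rect=cv2.minAreaRect(L[:,:2].astype(np.float32)*1000);print(rect,cv2.boxPoints(rect))
# bar: brass
yel=b&(C[:,0]>12)&(C[:,0]<30)&(C[:,1]>100)&(Q[:,0]<.55); B=Q[yel]; print('brass',len(B),np.median(B,0)); rb=cv2.minAreaRect(B[:,:2].astype(np.float32)*1000); print(rb)
# hinge face/end face low points
w=(Q[:,0]>.4)&(Q[:,0]<.75)&(Q[:,1]>-.15)&(Q[:,1]<.25)&(Q[:,2]>.012)&(Q[:,2]<.046)&(C[:,0]<15)&(C[:,2]<130)&(C[:,1]>80)
rw=cv2.minAreaRect(Q[w][:,:2].astype(np.float32)*1000); print('walls',rw,w.sum())
# tubes
t=(Q[:,0]>.33)&(Q[:,0]<.70)&(Q[:,1]>-.42)&(Q[:,1]<-.18)&(Q[:,2]>.018)&(Q[:,2]<.036)
I=np.zeros((450,300),np.uint8); uv=np.round((Q[t][:,:2]-[.3,-.45])*1000).astype(int); I[uv[:,0],uv[:,1]]=255
I=cv2.morphologyEx(I,cv2.MORPH_CLOSE,np.ones((7,7)))
for k in cv2.findContours(I,0,2)[0]:
    if cv2.contourArea(k)>600:
        (x,y),(a,bb),an=cv2.minAreaRect(k); 
        # long axis angle in world
        bp=cv2.boxPoints(((x,y),(a,bb),an)); e=max((bp[1]-bp[0],bp[2]-bp[1]),key=np.linalg.norm)
        print('tube',round(.3+y/1000,4),round(-.45+x/1000,4),'size',round(a),round(bb),'yaw',round(np.degrees(np.arctan2(e[0],e[1]))%180,1))
E
python3 m2.py
```

```text
plane [-0.10567323 -0.02047589  0.12874746] 3212 0.0016500868063338133 slope deg 6.1435903347006064 dir 10.966085071608367
((549.2620849609375, 51.80413818359375), (225.1089324951172, 327.6935119628906), 10.640185356140137) [[ 408.39008  192.05159]
 [ 468.8957  -130.00758]
 [ 690.1341   -88.44331]
 [ 629.6285   233.61586]]
brass 417 [0.45394253 0.04449314 0.07895619]
((474.41119384765625, 72.7104721069336), (296.04583740234375, 96.32781219482422), 83.14949798583984)
walls ((598.0481567382812, 26.988082885742188), (228.93260192871094, 394.49493408203125), 11.219650268554688) 1255
tube 0.614 -0.2291 size 34 74 yaw 174.4
tube 0.604 -0.3481 size 73 40 yaw 22.8
tube 0.5192 -0.3364 size 74 36 yaw 4.8
tube 0.4245 -0.3324 size 74 37 yaw 2.2
tube 0.4058 -0.2421 size 30 74 yaw 145.6
```

```bash
cat >> h.py <<'E'
def tgt(x,y,z,yaw,frm=None):
    """delta to TCP (x,y,z), pointing down, tool x at world yaw (deg)"""
    o=env.get_obs(); p,R=np.array(o['eef_pos']),Rn.from_rotvec(o['orientation'])
    if frm: p=np.array(frm[:3]); R=down(frm[3])
    d=R.inv().apply(np.array([x,y,z])-p)*100; w=(R.inv()*down(yaw)).as_rotvec()
    print('delta cm',d.round(2),'ang',w.round(3),'rows',np.ceil(max(np.linalg.norm(d)/4.17,np.degrees(np.linalg.norm(w))/7.16)))
def down(yaw):
    a=np.radians(yaw); x=np.array([np.cos(a),np.sin(a),0]); z=np.array([0,0,-1.]); return Rn.from_matrix(np.c_[x,np.cross(z,x),z])
E
cat >> m2.py <<'E'
print('----')
for yaw in (10.2,10.8,11.4):
    a=np.radians(yaw); ex=np.array([np.cos(a),np.sin(a)]); ey=np.array([-ex[1],ex[0]])
    u=L[:,:2]@ex; v=L[:,:2]@ey
    h=lambda s:np.percentile(s,[.3,1,2,98,99,99.7]).round(4)
    print(yaw,'u',h(u),'v',h(v))
    u=B[:,:2]@ex; v=B[:,:2]@ey; m=u<np.percentile(u,40)
    k=(u>.43)&(u<.55); hist=np.histogram(u,bins=np.arange(.4,.6,.004)); print('  bar hist',[(round(e,3),n) for n,e in zip(*hist) if n>5])
    m=(u<np.median(u)+.006); print('  bar v',np.percentile(v,[2,50,98]),'z',np.percentile(B[:,2],[5,50,95]))
E
python3 m2.py | sed -n '/----/,$p'
```

```text
----
10.2 u [0.4452 0.4816 0.4829 0.6607 0.6613 0.6621] v [-0.2081 -0.2075 -0.2062  0.1123  0.1138  0.1148]
  bar hist [(np.float64(0.436), np.int64(36)), (np.float64(0.44), np.int64(76)), (np.float64(0.444), np.int64(88)), (np.float64(0.448), np.int64(18)), (np.float64(0.452), np.int64(14)), (np.float64(0.456), np.int64(17)), (np.float64(0.46), np.int64(15)), (np.float64(0.464), np.int64(13)), (np.float64(0.468), np.int64(13)), (np.float64(0.472), np.int64(15)), (np.float64(0.476), np.int64(17)), (np.float64(0.48), np.int64(49)), (np.float64(0.484), np.int64(8)), (np.float64(0.488), np.int64(7)), (np.float64(0.492), np.int64(8)), (np.float64(0.496), np.int64(6))]
  bar v [-0.10891036 -0.03667064  0.11262038] z [0.04565939 0.07895619 0.08411794]
10.8 u [0.4448 0.4814 0.4824 0.66   0.6607 0.6614] v [-0.2143 -0.2135 -0.2123  0.1063  0.1076  0.109 ]
  bar hist [(np.float64(0.436), np.int64(44)), (np.float64(0.44), np.int64(83)), (np.float64(0.444), np.int64(76)), (np.float64(0.448), np.int64(18)), (np.float64(0.452), np.int64(12)), (np.float64(0.456), np.int64(18)), (np.float64(0.46), n
[... 424 characters left out ...]
4805 0.4817 0.6595 0.6607 0.6617] v [-0.2208 -0.2195 -0.2184  0.1004  0.1017  0.1034]
  bar hist [(np.float64(0.436), np.int64(50)), (np.float64(0.44), np.int64(91)), (np.float64(0.444), np.int64(62)), (np.float64(0.448), np.int64(17)), (np.float64(0.452), np.int64(12)), (np.float64(0.456), np.int64(18)), (np.float64(0.46), np.int64(15)), (np.float64(0.464), np.int64(14)), (np.float64(0.468), np.int64(12)), (np.float64(0.472), np.int64(15)), (np.float64(0.476), np.int64(27)), (np.float64(0.48), np.int64(33)), (np.float64(0.484), np.int64(10)), (np.float64(0.492), np.int64(9)), (np.float64(0.496), np.int64(7))]
  bar v [-0.11819462 -0.04605378  0.10164376] z [0.04565939 0.07895619 0.08411794]
```

Run:
```python
from h import *
s=np.load('pics/side0.npy',allow_pickle=True).item()['img'][130:370,120:380]
cv2.imwrite('pics/crop.png',cv2.resize(s,None,fx=2.4,fy=2.4,interpolation=cv2.INTER_CUBIC))
tgt(.444,.031,.16,100.8); tgt(.444,.031,.0755,100.8,frm=(.444,.031,.16,100.8))
```

```text
delta cm [  3.1  -13.05   8.78] ang [-0.001 -0.    -0.188] rows 4.0
delta cm [0.   0.   8.45] ang [0. 0. 0.] rows 3.0
```

View pics/crop.png

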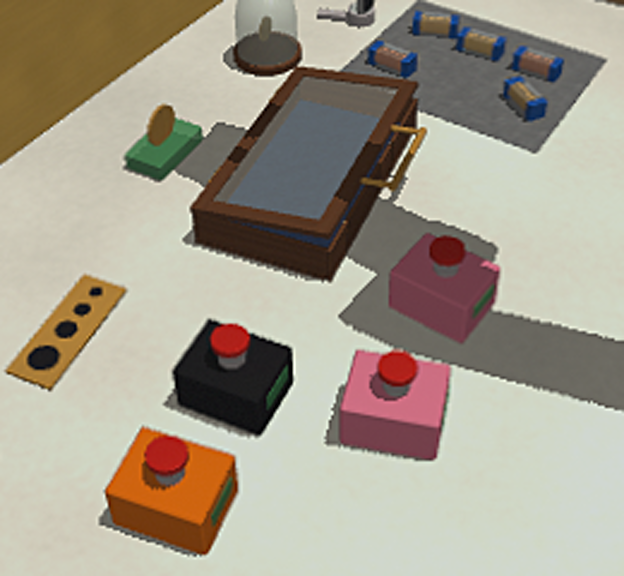

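The crop confirms it: the black counter, with plunger at crop (230,342), is the right one, and the others are pink or orange. The brass bar is at crop (408,155). Moving to the bar.

Emit:
move_arm([
  {"delta_pos": [3.1,-13.0,8.8],"angular": [0,0,-0.188],"claw": 3.4},
  {"delta_pos": [3.1,-13.0,8.8],"angular": [0,0,-0.188],"claw": 3.4},
  {"delta_pos": [3.1,-13.0,8.8],"angular": [0,0,-0.188],"claw": 3.4},
  {"delta_pos": [3.1,-13.0,8.8],"angular": [0,0,-0.188],"claw": 3.4},
  {"delta_pos": [3.1,-13.0,8.8],"angular": [0,0,-0.188],"claw": 3.4},
  {"delta_pos": [3.1,-13.0,8.8],"angular": [0,0,-0.188],"claw": 3.4},
])

```text
t: 0.65
eef_pos: [0.4423, 0.0312, 0.1591]
orientation: [-2.0, -2.419, 0.004]
ft_force: [0.4, 0.2, 0.4]
finger_gap: 0.034
grasp_force: 0.0
```

Run:
```python
from h import *
o=env.get_obs();print(o['eef_pos'],o['finger_gap'])
c=cap('wrist');cv2.imwrite('pics/w1.png',c['img']); P=cloud(c); h=cv2.cvtColor(c['img'],cv2.COLOR_BGR2HSV)
B=P[(h[...,0]>12)&(h[...,0]<30)&(h[...,1]>100)]; B=B[(B[:,2]>.06)&(B[:,2]<.1)]
ex=np.array([.9823,.1874]);print(len(B),np.median(B,0),np.histogram(B[:,:2]@ex,bins=np.arange(.43,.5,.003)),np.percentile(B[:,2],90))
print(onplane(c,[[256,192]],0))
tgt(.444,.031,.0755,100.8)
```

```text
[0.44233833 0.0311931  0.15909274] 0.03395877116612101
3821 [0.4504545  0.05640841 0.08074097] (array([  0,   0, 146, 797, 698, 537,  93,  94,  92,  95,  89,  94,  61,
        52,  55,  54,  55, 287,  97,  89,  83,  83,  79]), array([0.43 , 0.433, 0.436, 0.439, 0.442, 0.445, 0.448, 0.451, 0.454,
       0.457, 0.46 , 0.463, 0.466, 0.469, 0.472, 0.475, 0.478, 0.481,
       0.484, 0.487, 0.49 , 0.493, 0.496, 0.499])) 0.08278305854644193
[[0.45115718 0.01899757 0.        ]]
delta cm [ 0.02 -0.12  8.49] ang [ 0.001  0.    -0.   ] rows 3.0
```

View pics/w1.png

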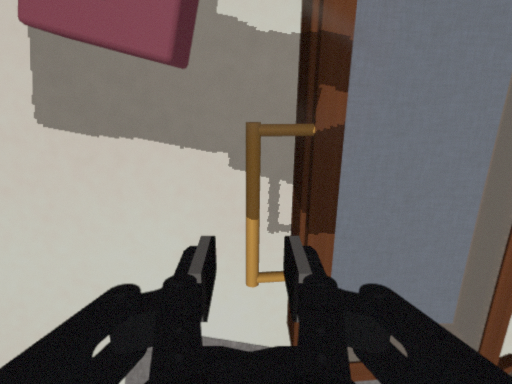

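The wrist view shows the bar running vertically from (253,122) to (253,287), between the two fingers in the closing direction. I check its middle along the bar.

Run:
```python
from h import *
c=cap('wrist'); q=onplane(c,[[253,122],[253,204],[253,287]],.0778); print(q, q[:,:2]@[-.1874,.9823], q[:,:2]@[.9823,.1874])
```

```text
[[ 0.43735893  0.08852052  0.0778    ]
 [ 0.44818221  0.03300297  0.0778    ]
 [ 0.46109103 -0.03325315  0.0778    ]] [ 0.00499264 -0.05157053 -0.11907302] [0.44620642 0.44643414 0.44669808]
```

Emit:
move_arm([
  {"delta_pos": [0,0,4.0],"angular": [0,0,0],"claw": 3.4},
  {"delta_pos": [0,0,8.3],"angular": [0,0,0],"claw": 3.4},
  {"delta_pos": [0,0,8.3],"angular": [0,0,0],"claw": 3.4},
  {"delta_pos": [0,0,8.3],"angular": [0,0,0],"claw": 3.4},
  {"delta_pos": [0,0,8.3],"angular": [0,0,0],"claw": 3.4},
])

```text
t: 1.17
eef_pos: [0.4473, 0.031, 0.0789]
orientation: [2.002, 2.418, 0.003]
ft_force: [-0.3, 0.4, 1.0]
finger_gap: 0.0339
grasp_force: 0.0
```

Emit:
move_arm([
  {"delta_pos": [0,0,0],"claw": 0},
  {"delta_pos": [0,0,0],"claw": 0},
  {"delta_pos": [0,0,0],"claw": 0},
  {"delta_pos": [0,0,0],"claw": 0},
  {"delta_pos": [0,0,0],"claw": 0},
  {"delta_pos": [0,0,0],"claw": 0},
])

```text
invalid input
```

Emit:
move_arm([
  {"delta_pos": [0,0,0.2],"angular": [0,0,0],"claw": 0},
  {"delta_pos": [0,0,0.2],"angular": [0,0,0],"claw": 0},
  {"delta_pos": [0,0,0.2],"angular": [0,0,0],"claw": 0},
  {"delta_pos": [0,0,0.2],"angular": [0,0,0],"claw": 0},
  {"delta_pos": [0,0,0.2],"angular": [0,0,0],"claw": 0},
  {"delta_pos": [0,0,0.2],"angular": [0,0,0],"claw": 0},
])

```text
t: 1.67
eef_pos: [0.4441, 0.0305, 0.0762]
orientation: [-2.002, -2.42, 0.002]
ft_force: [-4.2, -3.1, 2.4]
finger_gap: 0.0079
grasp_force: 58.5
```

Run:
```python
from h import *
p=lambda a:np.array([-220*np.cos(a)+4*np.sin(a),220*np.sin(a)+4*np.cos(a)])/10
p0=p(.107)
for d in range(10,100,5): print(d,(p(np.radians(d))-p0).round(2))
```

```text
10 [0.24 1.47]
15 [0.68 3.33]
20 [1.3  5.15]
25 [2.06 6.91]
30 [2.98 8.6 ]
35 [ 4.04 10.2 ]
40 [ 5.24 11.7 ]
45 [ 6.56 13.09]
50 [ 8.   14.36]
55 [ 9.54 15.5 ]
60 [11.18 16.51]
65 [12.9  17.36]
70 [14.68 18.06]
75 [16.52 18.61]
80 [18.41 18.99]
85 [20.31 19.2 ]
90 [22.23 19.25]
95 [24.15 19.13]
```

Emit:
move_arm([
  {"delta_pos": [0,0.24,-1.47],"angular": [0,0,0],"claw": 0},
  {"delta_pos": [0,0.68,-3.33],"angular": [0,0,0],"claw": 0},
  {"delta_pos": [0,1.3,-5.15],"angular": [0,0,0],"claw": 0},
  {"delta_pos": [0,2.06,-6.91],"angular": [0,0,0],"claw": 0},
  {"delta_pos": [0,2.98,-8.6],"angular": [0,0,0],"claw": 0},
  {"delta_pos": [0,2.98,-8.6],"angular": [0,0,0],"claw": 0},
])

```text
t: 2.17
eef_pos: [0.4733, 0.036, 0.1646]
orientation: [-2.002, -2.42, 0.004]
ft_force: [-9.4, -3.2, 6.9]
finger_gap: 0.0076
grasp_force: 59.5
```

Run:
```python
from h import *
c=cap('scene'); np.save('pics/s1.npy',c,allow_pickle=True); cv2.imwrite('pics/s1.png',c['img'][90:300,150:380].repeat(2,0).repeat(2,1))
```

```text
(no output)
```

View pics/s1.png

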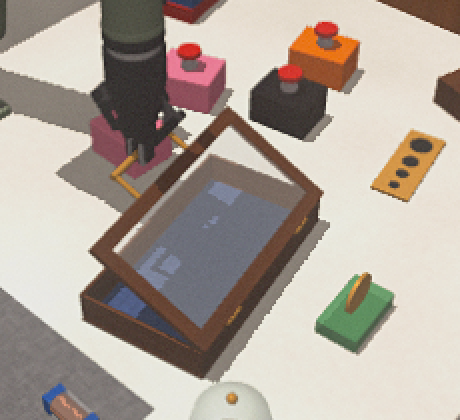

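The lid has followed to about 30°, with the bar in the jaws at (135,150). Continuing the arc.

Emit:
move_arm([
  {"delta_pos": [0,1.06,-1.6],"angular": [0,0,0],"claw": 0},
  {"delta_pos": [0,2.26,-3.1],"angular": [0,0,0],"claw": 0},
  {"delta_pos": [0,3.58,-4.49],"angular": [0,0,0],"claw": 0},
  {"delta_pos": [0,5.02,-5.76],"angular": [0,0,0],"claw": 0},
  {"delta_pos": [0,6.56,-6.9],"angular": [0,0,0],"claw": 0},
  {"delta_pos": [0,8.2,-7.91],"angular": [0,0,0],"claw": 0},
  {"delta_pos": [0,9.92,-8.76],"angular": [0,0,0],"claw": 0},
  {"delta_pos": [0,9.92,-8.76],"angular": [0,0,0],"claw": 0},
])

```text
t: 2.88
eef_pos: [0.5736, 0.0548, 0.2552]
orientation: [1.999, 2.416, 0.006]
ft_force: [-6.8, -2.9, 20.1]
finger_gap: 0.0079
grasp_force: 61.2
```

Run:
```python
from h import *
o=env.get_obs(); p=o['eef_pos']; print(p,'u',p[0]*.9823+p[1]*.1874,'bar65 expected u',.6605-.22*np.cos(np.radians(65))+.004*np.sin(np.radians(65)),'z',.05+.22*np.sin(np.radians(65))+.0017)
```

```text
[0.57362653 0.05476545 0.25524005] u 0.5737363857712641 bar65 expected u 0.5711492135651928 z 0.251087713148063
```

Emit:
move_arm([
  {"delta_pos": [0,1.78,-1.1],"angular": [0,0,0],"claw": 0},
  {"delta_pos": [0,3.62,-1.65],"angular": [0,0,0],"claw": 0},
  {"delta_pos": [0,5.51,-2.03],"angular": [0,0,0],"claw": 0},
  {"delta_pos": [0,7.41,-2.24],"angular": [0,0,0],"claw": 0},
  {"delta_pos": [0,8.6,-2.27],"angular": [0,0,0],"claw": 0},
  {"delta_pos": [0,8.6,-2.27],"angular": [0,0,0],"claw": 0},
  {"delta_pos": [0,8.6,-2.27],"angular": [0,0,0],"claw": 0},
])

```text
t: 3.47
eef_pos: [0.6579, 0.0706, 0.2736]
orientation: [2.0, 2.416, 0.005]
ft_force: [1.9, -2.6, 4.0]
finger_gap: 0.0073
grasp_force: 61.1
```

```bash
cat > lid.py <<'E'
from h import *
o=env.get_obs();p=o['eef_pos'];print('tcp u',p[0]*.9823+p[1]*.1874,'z',p[2],o['ft_force'])
ex=np.array([.9823,.1874]);ey=np.array([-.1874,.9823])
S=[]
for n in ('scene','side'):
    c=cap(n); P=cloud(c).reshape(-1,3); h=cv2.cvtColor(c['img'],cv2.COLOR_BGR2HSV).reshape(-1,3)
    br=(h[:,0]<15)&(h[:,2]<140)&(h[:,1]>80)&np.isfinite(P[:,2])
    v=P[:,:2]@ey+.0528; u=P[:,:2]@ex
    m=br&(abs(v)<.165)&(u>.44)&(u<.72)&(P[:,2]>.085)&(P[:,2]<.3)
    u,z,v=u[m],P[m,2],v[m]
    if m.sum()<50: print(n,m.sum());continue
    q=np.c_[u,z]
    for _ in range(6):
        mu=q.mean(0); w=np.linalg.svd(q-mu,full_matrices=0)[2]; d=(q-mu)@w[1]; q=q[abs(d)<max(.004,2*d.std())]
    dr=w[0]*np.sign(w[0][1]); print(n,len(q),'lid deg',np.degrees(np.arctan2(dr[1],-dr[0])).round(2),'rms',d.std().round(4),'u at z=.054',(mu+dr*(.054-mu[1])/dr[1])[0].round(4))
E
python3 lid.py
```

```text
tcp u 0.6595075249034007 z 0.273588652929083 [ 1.90208629 -2.55440019  4.02282361]
scene 766 lid deg 88.68 rms 0.0015 u at z=.054 0.6672
side 663 lid deg 88.89 rms 0.0015 u at z=.054 0.6605
```

Lid is at about 88.8°, confirmed by both cameras: inner face at u=.6605 and outer face 7 mm further. A small nudge, then release.

Emit:
move_arm([
  {"delta_pos": [0,0.5,0],"angular": [0,0,0],"claw": 0},
  {"delta_pos": [0,0.5,0],"angular": [0,0,0],"claw": 0},
  {"delta_pos": [0,0.5,0],"angular": [0,0,0],"claw": 0},
])

```text
t: 3.82
eef_pos: [0.6609, 0.0712, 0.2735]
orientation: [2.002, 2.418, 0.0]
ft_force: [0.7, -4.7, 6.9]
finger_gap: 0.0078
grasp_force: 58.6
```

Emit:
move_arm([
  {"delta_pos": [0,0,0],"angular": [0,0,0],"claw": 4},
  {"delta_pos": [0,0,0],"angular": [0,0,0],"claw": 4},
  {"delta_pos": [0,0,0],"angular": [0,0,0],"claw": 4},
  {"delta_pos": [0,0,-4],"angular": [0,0,0],"claw": 4},
  {"delta_pos": [0,0,-7],"angular": [0,0,0],"claw": 4},
  {"delta_pos": [0,0,-7],"angular": [0,0,0],"claw": 4},
])

```text
t: 4.32
eef_pos: [0.6627, 0.0729, 0.3483]
orientation: [1.998, 2.415, 0.013]
ft_force: [-0.3, 0.6, 2.1]
finger_gap: 0.0397
grasp_force: 0.0
```

```bash
python3 lid.py
cat > tubes.py <<'E'
from h import *
Q=np.vstack([cloud(cap(n)).reshape(-1,3) for n in ('scene','side')]); Q=Q[np.isfinite(Q[:,2])]
t=(Q[:,0]>.28)&(Q[:,0]<.74)&(Q[:,1]>-.46)&(Q[:,1]<-.14)&(Q[:,2]>.018)&(Q[:,2]<.036)
I=np.zeros((450,340),np.uint8); uv=np.round((Q[t][:,:2]-[.28,-.46])*1000).astype(int).clip(0,[449,339]); I[uv[:,0],uv[:,1]]=255
I=cv2.morphologyEx(I,cv2.MORPH_CLOSE,np.ones((7,7)))
for k in cv2.findContours(I,0,2)[0]:
    if cv2.contourArea(k)>600:
        (x,y),s,an=cv2.minAreaRect(k); bp=cv2.boxPoints(((x,y),s,an)); e=max((bp[1]-bp[0],bp[2]-bp[1]),key=np.linalg.norm)
        print('tube',round(.28+y/1000,4),round(-.46+x/1000,4),'size',np.round(s),'yaw',round(np.degrees(np.arctan2(e[0],e[1]))%180,1))
E
python3 tubes.py; python3 -c "
from h import *
tgt(.55,-.15,.33,174)"
```

```text
tcp u 0.6646293103145334 z 0.348261641715754 [-0.30646804  0.57859298  2.13453422]
scene 800 lid deg 89.46 rms 0.0015 u at z=.054 0.6672
side 673 lid deg 89.57 rms 0.0014 u at z=.054 0.6608
tube 0.7145 -0.3165 size [29. 45.] yaw 90.0
tube 0.6147 -0.2294 size [34. 76.] yaw 176.3
tube 0.6038 -0.3473 size [72. 37.] yaw 20.8
tube 0.5195 -0.3367 size [74. 36.] yaw 2.6
tube 0.4245 -0.3315 size [39. 73.] yaw 0.0
tube 0.4055 -0.2423 size [31. 76.] yaw 144.0
delta cm [-19.78 -15.02   1.04] ang [-0.002 -0.002 -1.278] rows 11.0
```

```bash
python3 -c "
from h import *
tgt(.60,-.18,.32,145); tgt(.6145,-.229,.12,177,frm=(.60,-.18,.32,145))"
```

```text
delta cm [-23.66 -10.66   2.03] ang [-0.002 -0.002 -0.772] rows 7.0
delta cm [-4.   -3.18 20.  ] ang [ 0.     0.    -0.559] rows 5.0
```

Emit:
move_arm([
  {"delta_pos": [-23.66,-10.66,2.0],"angular": [0,0,-0.772],"claw": 5.5},
  {"delta_pos": [-23.66,-10.66,2.0],"angular": [0,0,-0.772],"claw": 5.5},
  {"delta_pos": [-23.66,-10.66,2.0],"angular": [0,0,-0.772],"claw": 5.5},
  {"delta_pos": [-23.66,-10.66,2.0],"angular": [0,0,-0.772],"claw": 5.5},
  {"delta_pos": [-23.66,-10.66,2.0],"angular": [0,0,-0.772],"claw": 5.5},
  {"delta_pos": [-23.66,-10.66,2.0],"angular": [0,0,-0.772],"claw": 5.5},
  {"delta_pos": [-23.66,-10.66,2.0],"angular": [0,0,-0.772],"claw": 5.5},
  {"delta_pos": [-23.66,-10.66,2.0],"angular": [0,0,-0.772],"claw": 5.5},
])

```text
t: 5.18
eef_pos: [0.5986, -0.184, 0.3191]
orientation: [-0.949, -2.99, 0.002]
ft_force: [0.4, 0.2, -0.5]
finger_gap: 0.0553
grasp_force: 0.0
```

Emit:
move_arm([
  {"delta_pos": [-4.0,-3.2,20],"angular": [0,0,-0.559],"claw": 5.5},
  {"delta_pos": [-4.0,-3.2,20],"angular": [0,0,-0.559],"claw": 5.5},
  {"delta_pos": [-4.0,-3.2,20],"angular": [0,0,-0.559],"claw": 5.5},
  {"delta_pos": [-4.0,-3.2,20],"angular": [0,0,-0.559],"claw": 5.5},
  {"delta_pos": [-4.0,-3.2,20],"angular": [0,0,-0.559],"claw": 5.5},
  {"delta_pos": [-4.0,-3.2,20],"angular": [0,0,-0.559],"claw": 5.5},
  {"delta_pos": [-4.0,-3.2,20],"angular": [0,0,-0.559],"claw": 5.5},
])

```text
t: 5.77
eef_pos: [0.6138, -0.2279, 0.119]
orientation: [-0.085, -3.134, -0.005]
ft_force: [-0.1, 0.1, -0.0]
finger_gap: 0.0552
grasp_force: 0.0
```

```bash
cat > near.py <<'E'
from h import *
import sys
# tubes seen by the wrist camera: blue caps at z=.028 & cloud rectangle
o=env.get_obs(); c=cap('wrist'); P=cloud(c).reshape(-1,3); P=P[np.isfinite(P[:,2])]; p=o['eef_pos']
t=(P[:,2]>.019)&(P[:,2]<.036)&(np.hypot(P[:,0]-p[0],P[:,1]-p[1])<.16); P=P[t]
I=np.zeros((340,340),np.uint8); uv=np.round((P[:,:2]-p[:2]+.17)*1000).astype(int).clip(0,339); I[uv[:,0],uv[:,1]]=255
I=cv2.morphologyEx(I,cv2.MORPH_CLOSE,np.ones((5,5)))
print('tcp',p.round(4),'gap',o['finger_gap'].round(4))
for k in cv2.findContours(I,0,2)[0]:
    if cv2.contourArea(k)>500:
        (x,y),s,an=cv2.minAreaRect(k); bp=cv2.boxPoints(((x,y),s,an)); e=max((bp[1]-bp[0],bp[2]-bp[1]),key=np.linalg.norm)
        print('near',(p[0]-.17+y/1000).round(4),(p[1]-.17+x/1000).round(4),np.round(s),'yaw',round(np.degrees(np.arctan2(e[0],e[1]))%180,1))
cv2.imwrite(sys.argv[1],c['img']) if len(sys.argv)>1 else 0
E
python3 near.py pics/w2.png; python3 -c "
from h import *
tgt(.6145,-.229,.021,177)"
```

```text
delta cm [ 0.09 -0.07 10.09] ang [ 0.001 -0.    -0.001] rows 3.0Traceback (most recent call last):
  File "near.py", line 8, in <module>
    print('tcp',p.round(4),'gap',o['finger_gap'].round(4))
                                 ^^^^^^^^^^^^^^^^^^^^^
AttributeError: 'float' object has no attribute 'round'
```

```bash
sed -i "s/o\['finger_gap'\].round(4)/round(float(o['finger_gap']),4)/; s/(p\[0\]-.17+y\/1000).round(4),(p\[1\]-.17+x\/1000).round(4)/round(float(p[0]-.17+y\/1000),4),round(float(p[1]-.17+x\/1000),4)/" near.py; python3 near.py pics/w2.png
```

```text
tcp [ 0.6155 -0.2284  0.1219] gap 0.055
near 0.615 -0.2313 [28. 71.] yaw 178.0
near 0.6053 -0.3495 [71. 30.] yaw 21.4
near 0.5234 -0.3385 [66. 30.] yaw 4.4
```

View pics/w2.png

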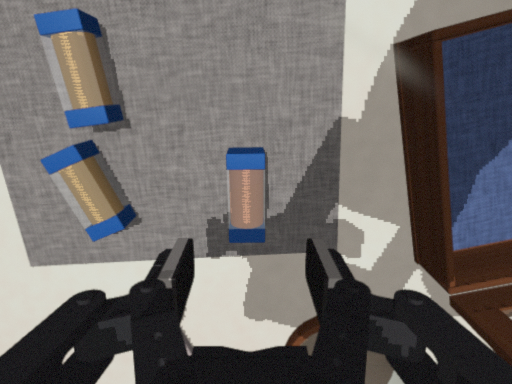

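The wrist view shows the tube at (246,195), between the jaws. Descending and gripping.

Emit:
move_arm([
  {"delta_pos": [0,-0.2,4],"angular": [0,0,0],"claw": 5.5},
  {"delta_pos": [0,-0.2,8],"angular": [0,0,0],"claw": 5.5},
  {"delta_pos": [0,-0.2,9.9],"angular": [0,0,0],"claw": 5.5},
  {"delta_pos": [0,-0.2,9.9],"angular": [0,0,0],"claw": 5.5},
  {"delta_pos": [0,-0.2,9.9],"angular": [0,0,0],"claw": 5.5},
])

```text
t: 6.28
eef_pos: [0.6164, -0.2312, 0.0248]
orientation: [0.081, 3.138, -0.001]
ft_force: [0.7, 0.3, 0.2]
finger_gap: 0.055
grasp_force: 0.0
```

Emit:
move_arm([
  {"delta_pos": [0,0,0],"angular": [0,0,0],"claw": 1},
  {"delta_pos": [0,0,0],"angular": [0,0,0],"claw": 1},
  {"delta_pos": [0,0,0],"angular": [0,0,0],"claw": 1},
  {"delta_pos": [0,0,0],"angular": [0,0,0],"claw": 1},
  {"delta_pos": [0,0,0],"angular": [0,0,0],"claw": 1},
  {"delta_pos": [0,0,-4],"angular": [0,0,0],"claw": 1},
  {"delta_pos": [0,0,-8],"angular": [0,0,0],"claw": 1},
  {"delta_pos": [0,0,-11],"angular": [0,0,0],"claw": 1},
])

```text
t: 6.95
eef_pos: [0.6159, -0.2317, 0.1368]
orientation: [0.081, 3.136, -0.002]
ft_force: [1.0, 0.4, -1.6]
finger_gap: 0.0266
grasp_force: 60.0
```

```bash
cat >> h.py <<'E'
def case(u,v,z): return np.array([.5703+.9823*u-.1874*v,.0550+.1874*u+.9823*v,z])
E
python3 -c "
from h import *
print(env.get_obs()['eef_pos'])
for v in (-.112,-.056,0,.056,.112): print(v,case(-.012,v,0))
x=case(-.012,.112,0); tgt(x[0],x[1],.14,190.8)"
```

```text
[ 0.61590467 -0.23171218  0.13679612]
-0.112 [ 0.5795012 -0.0572664  0.       ]
-0.056 [ 0.5690068 -0.0022576  0.       ]
0 [0.5585124 0.0527512 0.       ]
0.056 [0.548018 0.10776  0.      ]
0.112 [0.5375236 0.1627688 0.       ]
delta cm [ 9.87 38.99 -0.42] ang [-0.002  0.004 -0.24 ] rows 10.0
```

Emit:
move_arm([
  {"delta_pos": [8,31.5,0],"angular": [0,0,-0.2],"claw": 1},
  {"delta_pos": [8,31.5,0],"angular": [0,0,-0.2],"claw": 1},
  {"delta_pos": [8,31.5,0],"angular": [0,0,-0.2],"claw": 1},
  {"delta_pos": [8,31.5,0],"angular": [0,0,-0.2],"claw": 1},
  {"delta_pos": [8,31.5,0],"angular": [0,0,-0.2],"claw": 1},
  {"delta_pos": [8,31.5,0],"angular": [0,0,-0.2],"claw": 1},
  {"delta_pos": [8,31.5,0],"angular": [0,0,-0.2],"claw": 1},
  {"delta_pos": [8,31.5,0],"angular": [0,0,-0.2],"claw": 1},
])

```text
t: 7.62
eef_pos: [0.5507, 0.0901, 0.1341]
orientation: [-0.233, 3.131, 0.001]
ft_force: [0.4, 0.0, -1.0]
finger_gap: 0.0264
grasp_force: 60.0
```

```bash
python3 -c "
from h import *
o=env.get_obs();print(o['eef_pos'],o['finger_gap'],o['grasp_force'])
x=case(-.012,.112,0); tgt(x[0],x[1],.10,190.8);tgt(x[0],x[1],.03,190.8)"
```

```text
[0.55068186 0.09005212 0.13411081] 0.02638027096062516 59.97693657875061
delta cm [0.23 7.38 3.42] ang [ 0.001  0.002 -0.04 ] rows 2.0
delta cm [ 0.25  7.38 10.42] ang [ 0.001  0.002 -0.04 ] rows 4.0
```

Emit:
move_arm([
  {"delta_pos": [0.2,7.4,2.0],"angular": [0,0,-0.04],"claw": 1},
  {"delta_pos": [0.2,7.4,2.0],"angular": [0,0,-0.04],"claw": 1},
  {"delta_pos": [0.2,7.4,5.0],"angular": [0,0,-0.04],"claw": 1},
  {"delta_pos": [0.2,7.4,8.0],"angular": [0,0,-0.04],"claw": 1},
  {"delta_pos": [0.2,7.4,10.2],"angular": [0,0,-0.04],"claw": 1},
  {"delta_pos": [0.2,7.4,10.2],"angular": [0,0,-0.04],"claw": 1},
  {"delta_pos": [0.2,7.4,10.2],"angular": [0,0,-0.04],"claw": 1},
])

```text
t: 8.2
eef_pos: [0.5388, 0.1606, 0.0311]
orientation: [-0.295, 3.127, 0.0]
ft_force: [0.6, 0.2, -1.2]
finger_gap: 0.0267
grasp_force: 67.2
```

```bash
python3 -c "
from h import *
x=case(-.012,.112,0); tgt(x[0],x[1],.03,190.8); c=cap('wrist'); cv2.imwrite('pics/w3.png',c['img'])"
```

```text
delta cm [0.08 0.24 0.11] ang [ 0.     0.001 -0.   ] rows 1.0
```

View pics/w3.png

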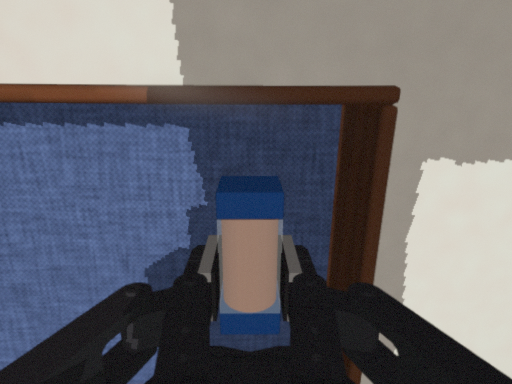

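The tube is held level over the blue lining, clear of the wall at column 340. Lower 2 mm, release, lift.

Emit:
move_arm([
  {"delta_pos": [0,0,0.3],"angular": [0,0,0],"claw": 1},
  {"delta_pos": [0,0,0.3],"angular": [0,0,0],"claw": 4},
  {"delta_pos": [0,0,0.3],"angular": [0,0,0],"claw": 4},
  {"delta_pos": [0,0,0.3],"angular": [0,0,0],"claw": 4},
  {"delta_pos": [0,0,-3.5],"angular": [0,0,0],"claw": 4},
  {"delta_pos": [0,0,-7.5],"angular": [0,0,0],"claw": 4},
  {"delta_pos": [0,0,-11],"angular": [0,0,0],"claw": 4},
  {"delta_pos": [0,0,-11],"angular": [0,0,0],"claw": 4},
])

```text
t: 8.92
eef_pos: [0.5427, 0.1613, 0.1481]
orientation: [-0.294, 3.113, 0.004]
ft_force: [1.1, -0.3, 0.7]
finger_gap: 0.0398
grasp_force: 0.0
```

```bash
python3 tubes.py; python3 -c "
from h import *
tgt(.60,-.16,.13,200.8);tgt(.605,-.3495,.11,200.8,frm=(.60,-.16,.13,200.8))"
```

```text
tube 0.715 -0.3145 size [28. 47.] yaw 90.0
tube 0.6044 -0.3478 size [74. 36.] yaw 21.3
tube 0.5198 -0.3367 size [75. 34.] yaw 5.2
tube 0.4375 -0.3733 size [37. 73.] yaw 178.7
tube 0.4046 -0.2418 size [29. 77.] yaw 148.0
delta cm [ 3.000e-02 -3.261e+01  1.240e+00] ang [-0.     0.004 -0.175] rows 8.0
delta cm [  6.26 -17.89   2.  ] ang [0. 0. 0.] rows 5.0
```

Emit:
move_arm([
  {"delta_pos": [0,-32.6,1],"angular": [0,0,-0.175],"claw": 5.5},
  {"delta_pos": [0,-32.6,1],"angular": [0,0,-0.175],"claw": 5.5},
  {"delta_pos": [0,-32.6,1],"angular": [0,0,-0.175],"claw": 5.5},
  {"delta_pos": [0,-32.6,1],"angular": [0,0,-0.175],"claw": 5.5},
  {"delta_pos": [0,-32.6,1],"angular": [0,0,-0.175],"claw": 5.5},
  {"delta_pos": [0,-32.6,1],"angular": [0,0,-0.175],"claw": 5.5},
  {"delta_pos": [0,-32.6,1],"angular": [0,0,-0.175],"claw": 5.5},
  {"delta_pos": [0,-32.6,1],"angular": [0,0,-0.175],"claw": 5.5},
])

```text
t: 9.68
eef_pos: [0.5984, -0.1623, 0.1286]
orientation: [0.566, -3.087, -0.002]
ft_force: [0.4, -0.0, -0.7]
finger_gap: 0.055
grasp_force: 0.0
```

Emit:
move_arm([
  {"delta_pos": [6.3,-17.9,2],"angular": [0,0,0],"claw": 5.5},
  {"delta_pos": [6.3,-17.9,2],"angular": [0,0,0],"claw": 5.5},
  {"delta_pos": [6.3,-17.9,2],"angular": [0,0,0],"claw": 5.5},
  {"delta_pos": [6.3,-17.9,2],"angular": [0,0,0],"claw": 5.5},
  {"delta_pos": [6.3,-17.9,2],"angular": [0,0,0],"claw": 5.5},
  {"delta_pos": [6.3,-17.9,2],"angular": [0,0,0],"claw": 5.5},
  {"delta_pos": [6.3,-17.9,2],"angular": [0,0,0],"claw": 5.5},
])

```text
t: 10.27
eef_pos: [0.6027, -0.3505, 0.108]
orientation: [0.563, -3.088, -0.005]
ft_force: [0.3, -0.1, -0.1]
finger_gap: 0.0551
grasp_force: 0.0
```

```bash
python3 near.py; python3 -c "
from h import *
print(env.get_obs()['joint_positions'])
tgt(.605,-.349,.022,201)"
```

```text
tcp [ 0.6027 -0.3505  0.108 ] gap 0.0551
near 0.7135 -0.3207 [27. 43.] yaw 100.3
near 0.6049 -0.3501 [70. 29.] yaw 20.4
near 0.5209 -0.3388 [71. 29.] yaw 5.0
[-5.41555340e-01  6.11538195e-01  1.43943185e+00  7.13574142e-04
  1.09463794e+00 -2.47491249e+00]
delta cm [-0.2  -0.09  8.66] ang [ 0.004 -0.002 -0.004] rows 3.0
```

Emit:
move_arm([
  {"delta_pos": [-0.2,0,4],"angular": [0,0,0],"claw": 5.5},
  {"delta_pos": [-0.2,0,8],"angular": [0,0,0],"claw": 5.5},
  {"delta_pos": [-0.2,0,8.7],"angular": [0,0,0],"claw": 5.5},
  {"delta_pos": [-0.2,0,8.7],"angular": [0,0,0],"claw": 5.5},
  {"delta_pos": [-0.2,0,8.7],"angular": [0,0,0],"claw": 5.5},
])

```text
t: 10.73
eef_pos: [0.6067, -0.3481, 0.0244]
orientation: [-0.569, 3.089, -0.0]
ft_force: [0.4, -0.7, 0.8]
finger_gap: 0.0555
grasp_force: 0.0
```

Emit:
move_arm([
  {"delta_pos": [0,0,0],"angular": [0,0,0],"claw": 1},
  {"delta_pos": [0,0,0],"angular": [0,0,0],"claw": 1},
  {"delta_pos": [0,0,0],"angular": [0,0,0],"claw": 1},
  {"delta_pos": [0,0,0],"angular": [0,0,0],"claw": 1},
  {"delta_pos": [0,0,0],"angular": [0,0,0],"claw": 1},
  {"delta_pos": [0,0,-4],"angular": [0,0,0],"claw": 1},
  {"delta_pos": [0,0,-8],"angular": [0,0,0],"claw": 1},
  {"delta_pos": [0,0,-11],"angular": [0,0,0],"claw": 1},
])

```text
t: 11.4
eef_pos: [0.6065, -0.3494, 0.137]
orientation: [-0.567, 3.088, -0.003]
ft_force: [1.0, -0.6, -0.9]
finger_gap: 0.0268
grasp_force: 60.9
```

```bash
cat > plan.py <<'E'
from h import *
import sys
v=float(sys.argv[1]); o=env.get_obs(); p=o['eef_pos']; print(p,o['finger_gap'],o['grasp_force'])
x=case(-.012,v,0); m=p[:2]+(x[:2]-p[:2])*.72; tgt(m[0],m[1],.133,190.8)
for z in (.10,.029): tgt(x[0],x[1],z,190.8,frm=(m[0],m[1],.133,190.8))
E
python3 plan.py .056
```

```text
[ 0.60652161 -0.34941793  0.13702339] 0.02675392009227449 60.88764309883118
delta cm [-7.75 32.27  0.34] ang [-0.002  0.002  0.175] rows 8.0
delta cm [-0.79 12.88  3.3 ] ang [0. 0. 0.] rows 4.0
delta cm [-0.79 12.88 10.4 ] ang [0. 0. 0.] rows 4.0
```

Emit:
move_arm([
  {"delta_pos": [-7.7,32.3,0.3],"angular": [0,0,0.175],"claw": 1},
  {"delta_pos": [-7.7,32.3,0.3],"angular": [0,0,0.175],"claw": 1},
  {"delta_pos": [-7.7,32.3,0.3],"angular": [0,0,0.175],"claw": 1},
  {"delta_pos": [-7.7,32.3,0.3],"angular": [0,0,0.175],"claw": 1},
  {"delta_pos": [-7.7,32.3,0.3],"angular": [0,0,0.175],"claw": 1},
  {"delta_pos": [-7.7,32.3,0.3],"angular": [0,0,0.175],"claw": 1},
  {"delta_pos": [-7.7,32.3,0.3],"angular": [0,0,0.175],"claw": 1},
  {"delta_pos": [-7.7,32.3,0.3],"angular": [0,0,0.175],"claw": 1},
])

```text
t: 12.07
eef_pos: [0.5626, -0.0179, 0.1314]
orientation: [-0.295, 3.127, -0.0]
ft_force: [0.3, -0.2, -2.3]
finger_gap: 0.0264
grasp_force: 60.8
```

Emit:
move_arm([
  {"delta_pos": [-0.8,12.9,1.5],"angular": [0,0,0],"claw": 1},
  {"delta_pos": [-0.8,12.9,1.5],"angular": [0,0,0],"claw": 1},
  {"delta_pos": [-0.8,12.9,1.5],"angular": [0,0,0],"claw": 1},
  {"delta_pos": [-0.8,12.9,1.5],"angular": [0,0,0],"claw": 1},
  {"delta_pos": [-0.8,12.9,1.5],"angular": [0,0,0],"claw": 1},
  {"delta_pos": [-0.8,12.9,5],"angular": [0,0,0],"claw": 1},
  {"delta_pos": [-0.8,12.9,8],"angular": [0,0,0],"claw": 1},
  {"delta_pos": [-0.8,12.9,8],"angular": [0,0,0],"claw": 1},
])

```text
t: 12.73
eef_pos: [0.5435, 0.1064, 0.0464]
orientation: [0.293, -3.118, 0.002]
ft_force: [-0.7, -0.1, -2.1]
finger_gap: 0.0268
grasp_force: 60.8
```

```bash
python3 -c "
from h import *
o=env.get_obs();print(o['eef_pos'],o['finger_gap'],o['ft_force'])
x=case(-.012,.056,0); tgt(x[0],x[1],.029,190.8)"
```

```text
[0.54353971 0.1064414  0.04644077] 0.026784642340986167 [-0.67840683 -0.13372487 -2.10664539]
delta cm [-0.48  0.05  1.74] ang [-0.    -0.01  -0.001] rows 1.0
```

Emit:
move_arm([
  {"delta_pos": [-0.3,0,1.0],"angular": [0,0,0],"claw": 1},
  {"delta_pos": [-0.3,0,1.7],"angular": [0,0,0],"claw": 1},
  {"delta_pos": [-0.3,0,1.7],"angular": [0,0,0],"claw": 1},
  {"delta_pos": [-0.3,0,1.7],"angular": [0,0,0],"claw": 1},
])

```text
t: 13.07
eef_pos: [0.5507, 0.1087, 0.0344]
orientation: [-0.294, 3.126, 0.0]
ft_force: [-0.0, -0.1, -0.2]
finger_gap: 0.0267
grasp_force: 60.9
```

Emit:
move_arm([
  {"delta_pos": [0,0,0.5],"angular": [0,0,0],"claw": 1},
  {"delta_pos": [0,0,0.5],"angular": [0,0,0],"claw": 1},
  {"delta_pos": [0,0,0.5],"angular": [0,0,0],"claw": 4},
  {"delta_pos": [0,0,0.5],"angular": [0,0,0],"claw": 4},
  {"delta_pos": [0,0,0.5],"angular": [0,0,0],"claw": 4},
  {"delta_pos": [0,0,-3.5],"angular": [0,0,0],"claw": 4},
  {"delta_pos": [0,0,-7.5],"angular": [0,0,0],"claw": 4},
  {"delta_pos": [0,0,-11],"angular": [0,0,0],"claw": 4},
])

```text
t: 13.73
eef_pos: [0.5499, 0.1091, 0.1452]
orientation: [0.295, -3.128, 0.0]
ft_force: [0.5, 0.3, -0.6]
finger_gap: 0.0404
grasp_force: 0.0
```

```bash
python3 tubes.py; python3 -c "
from h import *
tgt(.55,-.20,.13,185);tgt(.521,-.338,.11,185,frm=(.55,-.20,.13,185))"
```

```text
tube 0.713 -0.3175 size [43. 32.] yaw 90.0
tube 0.5195 -0.3368 size [74. 38.] yaw 7.8
tube 0.4387 -0.3743 size [37. 73.] yaw 177.1
tube 0.4052 -0.2424 size [29. 76.] yaw 146.9
delta cm [  6.2  -30.36   1.9 ] ang [0.    0.013 0.101] rows 8.0
delta cm [  4.09 -13.49   2.  ] ang [0. 0. 0.] rows 4.0
```

Emit:
move_arm([
  {"delta_pos": [6.2,-30.4,1.5],"angular": [0,0,0.101],"claw": 5.5},
  {"delta_pos": [6.2,-30.4,1.5],"angular": [0,0,0.101],"claw": 5.5},
  {"delta_pos": [6.2,-30.4,1.5],"angular": [0,0,0.101],"claw": 5.5},
  {"delta_pos": [6.2,-30.4,1.5],"angular": [0,0,0.101],"claw": 5.5},
  {"delta_pos": [6.2,-30.4,1.5],"angular": [0,0,0.101],"claw": 5.5},
  {"delta_pos": [6.2,-30.4,1.5],"angular": [0,0,0.101],"claw": 5.5},
  {"delta_pos": [6.2,-30.4,1.5],"angular": [0,0,0.101],"claw": 5.5},
  {"delta_pos": [6.2,-30.4,1.5],"angular": [0,0,0.101],"claw": 5.5},
])

```text
t: 14.5
eef_pos: [0.5453, -0.2056, 0.1277]
orientation: [0.132, -3.138, 0.002]
ft_force: [-0.7, 0.2, 0.7]
finger_gap: 0.0551
grasp_force: 0.0
```

Emit:
move_arm([
  {"delta_pos": [4.1,-13.5,2],"angular": [0,0,0],"claw": 5.5},
  {"delta_pos": [4.1,-13.5,2],"angular": [0,0,0],"claw": 5.5},
  {"delta_pos": [4.1,-13.5,2],"angular": [0,0,0],"claw": 5.5},
  {"delta_pos": [4.1,-13.5,2],"angular": [0,0,0],"claw": 5.5},
  {"delta_pos": [4.1,-13.5,2],"angular": [0,0,0],"claw": 5.5},
  {"delta_pos": [4.1,-13.5,2],"angular": [0,0,0],"claw": 5.5},
  {"delta_pos": [4.1,-13.5,2],"angular": [0,0,0],"claw": 5.5},
])

```text
t: 15.08
eef_pos: [0.5167, -0.3383, 0.1081]
orientation: [0.137, -3.138, -0.002]
ft_force: [0.9, -0.5, -0.1]
finger_gap: 0.0552
grasp_force: 0.0
```

```bash
python3 near.py; python3 -c "
from h import *
tgt(.521,-.3385,.022,185)"
```

```text
tcp [ 0.5167 -0.3383  0.1081] gap 0.0552
near 0.5208 -0.3388 [71. 28.] yaw 4.9
near 0.4382 -0.375 [29. 71.] yaw 178.8
near 0.4134 -0.2505 [29. 51.] yaw 147.5
delta cm [-0.4  -0.1   8.64] ang [ 0.001 -0.     0.001] rows 3.0
```

Emit:
move_arm([
  {"delta_pos": [-0.4,0,4],"angular": [0,0,0],"claw": 5.5},
  {"delta_pos": [-0.4,0,8],"angular": [0,0,0],"claw": 5.5},
  {"delta_pos": [-0.4,0,8.7],"angular": [0,0,0],"claw": 5.5},
  {"delta_pos": [-0.4,0,8.7],"angular": [0,0,0],"claw": 5.5},
  {"delta_pos": [-0.4,0,8.7],"angular": [0,0,0],"claw": 5.5},
])

```text
t: 15.55
eef_pos: [0.5217, -0.3384, 0.0226]
orientation: [-0.139, 3.138, -0.001]
ft_force: [0.1, -0.1, 1.2]
finger_gap: 0.055
grasp_force: 0.0
```

Emit:
move_arm([
  {"delta_pos": [0,0,0],"angular": [0,0,0],"claw": 1},
  {"delta_pos": [0,0,0],"angular": [0,0,0],"claw": 1},
  {"delta_pos": [0,0,0],"angular": [0,0,0],"claw": 1},
  {"delta_pos": [0,0,0],"angular": [0,0,0],"claw": 1},
  {"delta_pos": [0,0,0],"angular": [0,0,0],"claw": 1},
  {"delta_pos": [0,0,-4],"angular": [0,0,0],"claw": 1},
  {"delta_pos": [0,0,-8],"angular": [0,0,0],"claw": 1},
  {"delta_pos": [0,0,-11],"angular": [0,0,0],"claw": 1},
])

```text
t: 16.22
eef_pos: [0.5213, -0.3394, 0.1351]
orientation: [-0.137, 3.136, -0.003]
ft_force: [0.8, -0.4, -0.3]
finger_gap: 0.0268
grasp_force: 60.2
```

```bash
python3 plan.py 0
```

```text
[ 0.52133069 -0.33938241  0.13507069] 0.026814083247475237 60.21376848220825
delta cm [-5.12 27.89  0.16] ang [-0.002  0.003 -0.101] rows 7.0
delta cm [-3.08 10.59  3.3 ] ang [0. 0. 0.] rows 3.0
delta cm [-3.08 10.59 10.4 ] ang [0. 0. 0.] rows 4.0
```

Emit:
move_arm([
  {"delta_pos": [-5.1,27.9,0.2],"angular": [0,0,-0.101],"claw": 1},
  {"delta_pos": [-5.1,27.9,0.2],"angular": [0,0,-0.101],"claw": 1},
  {"delta_pos": [-5.1,27.9,0.2],"angular": [0,0,-0.101],"claw": 1},
  {"delta_pos": [-5.1,27.9,0.2],"angular": [0,0,-0.101],"claw": 1},
  {"delta_pos": [-5.1,27.9,0.2],"angular": [0,0,-0.101],"claw": 1},
  {"delta_pos": [-5.1,27.9,0.2],"angular": [0,0,-0.101],"claw": 1},
  {"delta_pos": [-5.1,27.9,0.2],"angular": [0,0,-0.101],"claw": 1},
  {"delta_pos": [-5.1,27.9,0.2],"angular": [0,0,-0.101],"claw": 1},
])

```text
t: 16.88
eef_pos: [0.5474, -0.0511, 0.1305]
orientation: [-0.303, 3.125, 0.003]
ft_force: [-0.0, -0.7, -1.5]
finger_gap: 0.0269
grasp_force: 60.2
```

Emit:
move_arm([
  {"delta_pos": [-3.1,10.6,1.5],"angular": [0,0,0],"claw": 1},
  {"delta_pos": [-3.1,10.6,1.5],"angular": [0,0,0],"claw": 1},
  {"delta_pos": [-3.1,10.6,1.5],"angular": [0,0,0],"claw": 1},
  {"delta_pos": [-3.1,10.6,1.5],"angular": [0,0,0],"claw": 1},
  {"delta_pos": [-3.1,10.6,5],"angular": [0,0,0],"claw": 1},
  {"delta_pos": [-3.1,10.6,8],"angular": [0,0,0],"claw": 1},
  {"delta_pos": [-3.1,10.6,8],"angular": [0,0,0],"claw": 1},
  {"delta_pos": [-3.1,10.6,8],"angular": [0,0,0],"claw": 1},
])

```text
t: 17.55
eef_pos: [0.5571, 0.0526, 0.0492]
orientation: [0.294, -3.125, 0.0]
ft_force: [0.5, 1.2, -0.5]
finger_gap: 0.0272
grasp_force: 60.2
```

```bash
python3 -c "
from h import *
o=env.get_obs();print(o['eef_pos'],o['finger_gap'],o['ft_force'])
x=case(-.012,0,0); tgt(x[0],x[1],.029,190.8)"
```

```text
[0.55710602 0.05259817 0.04916758] 0.027184361227398063 [ 0.46522604  1.18452838 -0.47362134]
delta cm [-0.15 -0.01  2.02] ang [ 0.    -0.003 -0.001] rows 1.0
```

Emit:
move_arm([
  {"delta_pos": [0,0,1.2],"angular": [0,0,0],"claw": 1},
  {"delta_pos": [0,0,2.1],"angular": [0,0,0],"claw": 1},
  {"delta_pos": [0,0,2.1],"angular": [0,0,0],"claw": 1},
  {"delta_pos": [0,0,2.1],"angular": [0,0,0],"claw": 1},
])

```text
t: 17.88
eef_pos: [0.5589, 0.053, 0.0299]
orientation: [-0.294, 3.125, -0.0]
ft_force: [-1.1, 0.5, -1.5]
finger_gap: 0.0268
grasp_force: 61.2
```

Emit:
move_arm([
  {"delta_pos": [0,0,0.1],"angular": [0,0,0],"claw": 4},
  {"delta_pos": [0,0,0.1],"angular": [0,0,0],"claw": 4},
  {"delta_pos": [0,0,0.1],"angular": [0,0,0],"claw": 4},
  {"delta_pos": [0,0,-3.5],"angular": [0,0,0],"claw": 4},
  {"delta_pos": [0,0,-7.5],"angular": [0,0,0],"claw": 4},
  {"delta_pos": [0,0,-11],"angular": [0,0,0],"claw": 4},
  {"delta_pos": [0,0,-11],"angular": [0,0,0],"claw": 4},
])

```text
t: 18.47
eef_pos: [0.5623, 0.0538, 0.1461]
orientation: [-0.294, 3.113, -0.001]
ft_force: [1.3, 0.0, 0.4]
finger_gap: 0.04
grasp_force: 0.0
```

```bash
python3 tubes.py; python3 -c "
from h import *
tgt(.48,-.20,.13,178.8);tgt(.4382,-.375,.11,178.8,frm=(.48,-.20,.13,178.8))"
```

```text
tube 0.7135 -0.316 size [46. 31.] yaw 90.0
tube 0.4376 -0.3728 size [73. 36.] yaw 1.1
tube 0.4044 -0.2418 size [30. 76.] yaw 147.5
delta cm [ 12.49 -23.43   1.01] ang [-0.     0.004  0.209] rows 7.0
delta cm [  3.81 -17.58   2.  ] ang [0. 0. 0.] rows 5.0
```

Emit:
move_arm([
  {"delta_pos": [12.5,-23.4,1.0],"angular": [0,0,0.209],"claw": 5.5},
  {"delta_pos": [12.5,-23.4,1.0],"angular": [0,0,0.209],"claw": 5.5},
  {"delta_pos": [12.5,-23.4,1.0],"angular": [0,0,0.209],"claw": 5.5},
  {"delta_pos": [12.5,-23.4,1.0],"angular": [0,0,0.209],"claw": 5.5},
  {"delta_pos": [12.5,-23.4,1.0],"angular": [0,0,0.209],"claw": 5.5},
  {"delta_pos": [12.5,-23.4,1.0],"angular": [0,0,0.209],"claw": 5.5},
  {"delta_pos": [12.5,-23.4,1.0],"angular": [0,0,0.209],"claw": 5.5},
  {"delta_pos": [12.5,-23.4,1.0],"angular": [0,0,0.209],"claw": 5.5},
])

```text
t: 19.23
eef_pos: [0.4767, -0.2025, 0.1269]
orientation: [-0.04, -3.138, -0.001]
ft_force: [-0.1, 0.2, 0.0]
finger_gap: 0.0549
grasp_force: 0.0
```

Emit:
move_arm([
  {"delta_pos": [3.8,-17.6,2],"angular": [0,0,0],"claw": 5.5},
  {"delta_pos": [3.8,-17.6,2],"angular": [0,0,0],"claw": 5.5},
  {"delta_pos": [3.8,-17.6,2],"angular": [0,0,0],"claw": 5.5},
  {"delta_pos": [3.8,-17.6,2],"angular": [0,0,0],"claw": 5.5},
  {"delta_pos": [3.8,-17.6,2],"angular": [0,0,0],"claw": 5.5},
  {"delta_pos": [3.8,-17.6,2],"angular": [0,0,0],"claw": 5.5},
  {"delta_pos": [3.8,-17.6,2],"angular": [0,0,0],"claw": 5.5},
])

```text
t: 19.82
eef_pos: [0.437, -0.374, 0.1074]
orientation: [-0.034, -3.14, -0.004]
ft_force: [0.4, 0.6, 0.6]
finger_gap: 0.055
grasp_force: 0.0
```

```bash
python3 near.py; python3 -c "
from h import *
tgt(.4382,-.3745,.022,179)"
```

```text
tcp [ 0.437  -0.374   0.1074] gap 0.055
near 0.4383 -0.3754 [28. 71.] yaw 179.0
near 0.4053 -0.2451 [30. 71.] yaw 147.8
delta cm [-0.11 -0.14  8.57] ang [ 0.002 -0.001 -0.003] rows 3.0
```

Emit:
move_arm([
  {"delta_pos": [-0.1,-0.1,4],"angular": [0,0,0],"claw": 5.5},
  {"delta_pos": [-0.1,-0.1,8],"angular": [0,0,0],"claw": 5.5},
  {"delta_pos": [-0.1,-0.1,8.6],"angular": [0,0,0],"claw": 5.5},
  {"delta_pos": [-0.1,-0.1,8.6],"angular": [0,0,0],"claw": 5.5},
  {"delta_pos": [-0.1,-0.1,8.6],"angular": [0,0,0],"claw": 5.5},
])

```text
t: 20.28
eef_pos: [0.4392, -0.3753, 0.0236]
orientation: [0.03, 3.141, -0.0]
ft_force: [0.0, -0.8, 0.0]
finger_gap: 0.0549
grasp_force: 0.0
```

Emit:
move_arm([
  {"delta_pos": [0,0,0],"angular": [0,0,0],"claw": 1},
  {"delta_pos": [0,0,0],"angular": [0,0,0],"claw": 1},
  {"delta_pos": [0,0,0],"angular": [0,0,0],"claw": 1},
  {"delta_pos": [0,0,0],"angular": [0,0,0],"claw": 1},
  {"delta_pos": [0,0,0],"angular": [0,0,0],"claw": 1},
  {"delta_pos": [0,0,-4],"angular": [0,0,0],"claw": 1},
  {"delta_pos": [0,0,-8],"angular": [0,0,0],"claw": 1},
  {"delta_pos": [0,0,-11],"angular": [0,0,0],"claw": 1},
])

```text
t: 20.95
eef_pos: [0.4387, -0.3765, 0.136]
orientation: [0.033, 3.139, -0.003]
ft_force: [2.0, -1.0, -1.4]
finger_gap: 0.0263
grasp_force: 59.9
```

```bash
python3 plan.py -.056
```

```text
[ 0.43867839 -0.37652852  0.13598665] 0.026284599518718352 59.93553578853607
delta cm [-8.81 27.14  0.26] ang [-0.002  0.002 -0.21 ] rows 7.0
delta cm [-5.55  9.61  3.3 ] ang [0. 0. 0.] rows 3.0
delta cm [-5.55  9.61 10.4 ] ang [0. 0. 0.] rows 4.0
```

Emit:
move_arm([
  {"delta_pos": [-8.8,27.1,0.3],"angular": [0,0,-0.21],"claw": 1},
  {"delta_pos": [-8.8,27.1,0.3],"angular": [0,0,-0.21],"claw": 1},
  {"delta_pos": [-8.8,27.1,0.3],"angular": [0,0,-0.21],"claw": 1},
  {"delta_pos": [-8.8,27.1,0.3],"angular": [0,0,-0.21],"claw": 1},
  {"delta_pos": [-8.8,27.1,0.3],"angular": [0,0,-0.21],"claw": 1},
  {"delta_pos": [-8.8,27.1,0.3],"angular": [0,0,-0.21],"claw": 1},
  {"delta_pos": [-8.8,27.1,0.3],"angular": [0,0,-0.21],"claw": 1},
  {"delta_pos": [-8.8,27.1,0.3],"angular": [0,0,-0.21],"claw": 1},
])

```text
t: 21.62
eef_pos: [0.5336, -0.1017, 0.1305]
orientation: [-0.304, 3.124, 0.003]
ft_force: [-0.1, -0.2, -1.8]
finger_gap: 0.0268
grasp_force: 60.0
```

Emit:
move_arm([
  {"delta_pos": [-5.5,9.6,1.5],"angular": [0,0,0],"claw": 1},
  {"delta_pos": [-5.5,9.6,1.5],"angular": [0,0,0],"claw": 1},
  {"delta_pos": [-5.5,9.6,1.5],"angular": [0,0,0],"claw": 1},
  {"delta_pos": [-5.5,9.6,1.5],"angular": [0,0,0],"claw": 1},
  {"delta_pos": [-5.5,9.6,5],"angular": [0,0,0],"claw": 1},
  {"delta_pos": [-5.5,9.6,8],"angular": [0,0,0],"claw": 1},
  {"delta_pos": [-5.5,9.6,8],"angular": [0,0,0],"claw": 1},
  {"delta_pos": [-5.5,9.6,8],"angular": [0,0,0],"claw": 1},
])

```text
t: 22.28
eef_pos: [0.5667, -0.003, 0.0491]
orientation: [0.296, -3.125, -0.0]
ft_force: [0.3, 0.1, -1.9]
finger_gap: 0.0271
grasp_force: 60.0
```

```bash
python3 -c "
from h import *
o=env.get_obs();print(o['eef_pos'],o['finger_gap'],o['ft_force'])
x=case(-.012,-.056,0); tgt(x[0],x[1],.029,190.8)"
```

```text
[ 0.56672462 -0.00301957  0.04913394] 0.027064510993260744 [ 0.29793247  0.131835   -1.90929874]
delta cm [-0.24  0.03  2.01] ang [ 0.    -0.003  0.   ] rows 1.0
```

Emit:
move_arm([
  {"delta_pos": [0,0,1.2],"angular": [0,0,0],"claw": 1},
  {"delta_pos": [0,0,2.1],"angular": [0,0,0],"claw": 1},
  {"delta_pos": [0,0,2.1],"angular": [0,0,0],"claw": 1},
  {"delta_pos": [0,0,2.1],"angular": [0,0,0],"claw": 1},
])

```text
t: 22.62
eef_pos: [0.5692, -0.0029, 0.0306]
orientation: [-0.296, 3.124, -0.001]
ft_force: [-1.0, -1.5, 2.8]
finger_gap: 0.0265
grasp_force: 61.6
```

Emit:
move_arm([
  {"delta_pos": [0,0,0.1],"angular": [0,0,0],"claw": 4},
  {"delta_pos": [0,0,0.1],"angular": [0,0,0],"claw": 4},
  {"delta_pos": [0,0,0.1],"angular": [0,0,0],"claw": 4},
  {"delta_pos": [0,0,-3.5],"angular": [0,0,0],"claw": 4},
  {"delta_pos": [0,0,-7.5],"angular": [0,0,0],"claw": 4},
  {"delta_pos": [0,0,-11],"angular": [0,0,0],"claw": 4},
  {"delta_pos": [0,0,-11],"angular": [0,0,0],"claw": 4},
])

```text
t: 23.2
eef_pos: [0.5721, -0.0024, 0.146]
orientation: [-0.295, 3.113, -0.003]
ft_force: [0.6, 1.1, -0.3]
finger_gap: 0.0401
grasp_force: 0.0
```

```bash
python3 tubes.py; python3 -c "
from h import *
tgt(.44,-.22,.13,167);tgt(.4053,-.244,.11,147.3,frm=(.44,-.22,.13,167))"
```

```text
tube 0.7145 -0.3175 size [43. 29.] yaw 90.0
tube 0.406 -0.2413 size [32. 74.] yaw 146.3
delta cm [ 16.73 -18.96   0.99] ang [-0.     0.004  0.416] rows 7.0
delta cm [ 2.84 -3.12  2.  ] ang [0.    0.    0.344] rows 3.0
```

Emit:
move_arm([
  {"delta_pos": [16.7,-19.0,1.0],"angular": [0,0,0.416],"claw": 5.5},
  {"delta_pos": [16.7,-19.0,1.0],"angular": [0,0,0.416],"claw": 5.5},
  {"delta_pos": [16.7,-19.0,1.0],"angular": [0,0,0.416],"claw": 5.5},
  {"delta_pos": [16.7,-19.0,1.0],"angular": [0,0,0.416],"claw": 5.5},
  {"delta_pos": [16.7,-19.0,1.0],"angular": [0,0,0.416],"claw": 5.5},
  {"delta_pos": [16.7,-19.0,1.0],"angular": [0,0,0.416],"claw": 5.5},
  {"delta_pos": [16.7,-19.0,1.0],"angular": [0,0,0.416],"claw": 5.5},
  {"delta_pos": [16.7,-19.0,1.0],"angular": [0,0,0.416],"claw": 5.5},
])

```text
t: 23.97
eef_pos: [0.4374, -0.2215, 0.1271]
orientation: [-0.362, -3.117, -0.002]
ft_force: [-0.6, 0.7, -0.2]
finger_gap: 0.0548
grasp_force: 0.0
```

Emit:
move_arm([
  {"delta_pos": [2.8,-3.1,2],"angular": [0,0,0.344],"claw": 5.5},
  {"delta_pos": [2.8,-3.1,2],"angular": [0,0,0.344],"claw": 5.5},
  {"delta_pos": [2.8,-3.1,2],"angular": [0,0,0.344],"claw": 5.5},
  {"delta_pos": [2.8,-3.1,2],"angular": [0,0,0.344],"claw": 5.5},
  {"delta_pos": [2.8,-3.1,2],"angular": [0,0,0.344],"claw": 5.5},
  {"delta_pos": [2.8,-3.1,2],"angular": [0,0,0.344],"claw": 5.5},
])

```text
t: 24.47
eef_pos: [0.4059, -0.2434, 0.1084]
orientation: [-0.879, -3.016, -0.001]
ft_force: [-0.8, 0.2, -0.4]
finger_gap: 0.055
grasp_force: 0.0
```

```bash
python3 near.py; python3 -c "
from h import *
tgt(.4053,-.243,.022,147.5)"
```

```text
tcp [ 0.4059 -0.2434  0.1084] gap 0.055
near 0.4052 -0.2447 [28. 71.] yaw 147.1
delta cm [0.08 0.01 8.65] ang [ 0. -0. -0.] rows 3.0
```

Emit:
move_arm([
  {"delta_pos": [0,-0.1,4],"angular": [0,0,0],"claw": 5.5},
  {"delta_pos": [0,-0.1,8],"angular": [0,0,0],"claw": 5.5},
  {"delta_pos": [0,-0.1,8.7],"angular": [0,0,0],"claw": 5.5},
  {"delta_pos": [0,-0.1,8.7],"angular": [0,0,0],"claw": 5.5},
  {"delta_pos": [0,-0.1,8.7],"angular": [0,0,0],"claw": 5.5},
])

```text
t: 24.93
eef_pos: [0.4054, -0.2451, 0.0222]
orientation: [0.883, 3.015, -0.0]
ft_force: [-0.4, 0.3, -0.3]
finger_gap: 0.0551
grasp_force: 0.0
```

Emit:
move_arm([
  {"delta_pos": [0,0,0],"angular": [0,0,0],"claw": 1},
  {"delta_pos": [0,0,0],"angular": [0,0,0],"claw": 1},
  {"delta_pos": [0,0,0],"angular": [0,0,0],"claw": 1},
  {"delta_pos": [0,0,0],"angular": [0,0,0],"claw": 1},
  {"delta_pos": [0,0,0],"angular": [0,0,0],"claw": 1},
  {"delta_pos": [0,0,-4],"angular": [0,0,0],"claw": 1},
  {"delta_pos": [0,0,-8],"angular": [0,0,0],"claw": 1},
  {"delta_pos": [0,0,-11],"angular": [0,0,0],"claw": 1},
])

```text
t: 25.6
eef_pos: [0.4052, -0.2454, 0.1349]
orientation: [0.883, 3.012, -0.001]
ft_force: [1.0, -1.1, -1.9]
finger_gap: 0.0265
grasp_force: 60.2
```

```bash
python3 plan.py -.112
```

```text
[ 0.40521114 -0.24538274  0.13485423] 0.026468001738687852 60.24700999259949
delta cm [-3.24 18.18  0.2 ] ang [-0.001  0.003 -0.759] rows 7.0
delta cm [-5.78  4.26  3.3 ] ang [0. 0. 0.] rows 2.0
delta cm [-5.78  4.26 10.4 ] ang [0. 0. 0.] rows 4.0
```

Emit:
move_arm([
  {"delta_pos": [-3.2,18.2,0.2],"angular": [0,0,-0.759],"claw": 1},
  {"delta_pos": [-3.2,18.2,0.2],"angular": [0,0,-0.759],"claw": 1},
  {"delta_pos": [-3.2,18.2,0.2],"angular": [0,0,-0.759],"claw": 1},
  {"delta_pos": [-3.2,18.2,0.2],"angular": [0,0,-0.759],"claw": 1},
  {"delta_pos": [-3.2,18.2,0.2],"angular": [0,0,-0.759],"claw": 1},
  {"delta_pos": [-3.2,18.2,0.2],"angular": [0,0,-0.759],"claw": 1},
  {"delta_pos": [-3.2,18.2,0.2],"angular": [0,0,-0.759],"claw": 1},
  {"delta_pos": [-3.2,18.2,0.2],"angular": [0,0,-0.759],"claw": 1},
])

```text
t: 26.27
eef_pos: [0.5296, -0.1091, 0.13]
orientation: [-0.292, 3.128, -0.0]
ft_force: [-0.3, 0.1, -1.9]
finger_gap: 0.0268
grasp_force: 60.2
```

Emit:
move_arm([
  {"delta_pos": [-5.8,4.3,1.5],"angular": [0,0,0],"claw": 1},
  {"delta_pos": [-5.8,4.3,1.5],"angular": [0,0,0],"claw": 1},
  {"delta_pos": [-5.8,4.3,1.5],"angular": [0,0,0],"claw": 1},
  {"delta_pos": [-5.8,4.3,1.5],"angular": [0,0,0],"claw": 1},
  {"delta_pos": [-5.8,4.3,5],"angular": [0,0,0],"claw": 1},
  {"delta_pos": [-5.8,4.3,8],"angular": [0,0,0],"claw": 1},
  {"delta_pos": [-5.8,4.3,8],"angular": [0,0,0],"claw": 1},
  {"delta_pos": [-5.8,4.3,8],"angular": [0,0,0],"claw": 1},
])

```text
t: 26.93
eef_pos: [0.577, -0.0571, 0.049]
orientation: [0.291, -3.124, -0.001]
ft_force: [0.7, 0.4, -3.0]
finger_gap: 0.0267
grasp_force: 60.1
```

```bash
python3 -c "
from h import *
o=env.get_obs();print(o['eef_pos'],o['finger_gap'],o['ft_force'])
x=case(-.012,-.112,0); tgt(x[0],x[1],.029,190.8)"
```

```text
[ 0.57701845 -0.05711922  0.04903416] 0.026739774388722132 [ 0.72595488  0.38668308 -3.04677698]
delta cm [-0.25 -0.06  2.  ] ang [ 0.001 -0.004 -0.003] rows 1.0
```

Emit:
move_arm([
  {"delta_pos": [0,0,1.2],"angular": [0,0,0],"claw": 1},
  {"delta_pos": [0,0,2.1],"angular": [0,0,0],"claw": 1},
  {"delta_pos": [0,0,2.1],"angular": [0,0,0],"claw": 1},
  {"delta_pos": [0,0,2.1],"angular": [0,0,0],"claw": 1},
])

```text
t: 27.27
eef_pos: [0.5795, -0.0566, 0.03]
orientation: [-0.294, 3.126, -0.001]
ft_force: [0.0, 0.3, -2.2]
finger_gap: 0.0268
grasp_force: 60.3
```

Emit:
move_arm([
  {"delta_pos": [0,0,0.1],"angular": [0,0,0],"claw": 4},
  {"delta_pos": [0,0,0.1],"angular": [0,0,0],"claw": 4},
  {"delta_pos": [0,0,0.1],"angular": [0,0,0],"claw": 4},
  {"delta_pos": [0,0,-3.5],"angular": [0,0,0],"claw": 4},
  {"delta_pos": [0,0,-7.5],"angular": [0,0,0],"claw": 4},
  {"delta_pos": [0,0,-12.5],"angular": [0,0,0],"claw": 4},
  {"delta_pos": [0,0,-13],"angular": [0,0,0],"claw": 4},
  {"delta_pos": [0,0,-13],"angular": [0,0,0],"claw": 4},
])

```text
t: 27.93
eef_pos: [0.5816, -0.0564, 0.164]
orientation: [-0.294, 3.117, -0.003]
ft_force: [0.6, 0.2, -1.2]
finger_gap: 0.0401
grasp_force: 0.0
```

```bash
python3 tubes.py; python3 -c "
from h import *
c=cap('scene'); cv2.imwrite('pics/s5.png',cv2.resize(c['img'][60:360,40:400],None,fx=2,fy=2))
tgt(.52,.17,.17,150); tgt(.448,.389,.15,130,frm=(.52,.17,.17,150))"; python3 lid.py
```

```text
tube 0.714 -0.318 size [42. 30.] yaw 90.0
delta cm [ 1.48 23.29 -1.2 ] ang [-0.    -0.002  0.712] rows 6.0
delta cm [17.19 15.37  2.  ] ang [0.    0.    0.349] rows 6.0
tcp u 0.5573608767413721 z 0.15783188824685906 [-0.30879751  0.03784719 -1.38250751]
scene 834 lid deg 89.33 rms 0.0015 u at z=.054 0.6675
side 678 lid deg 89.59 rms 0.0014 u at z=.054 0.6608
```

View pics/s5.png

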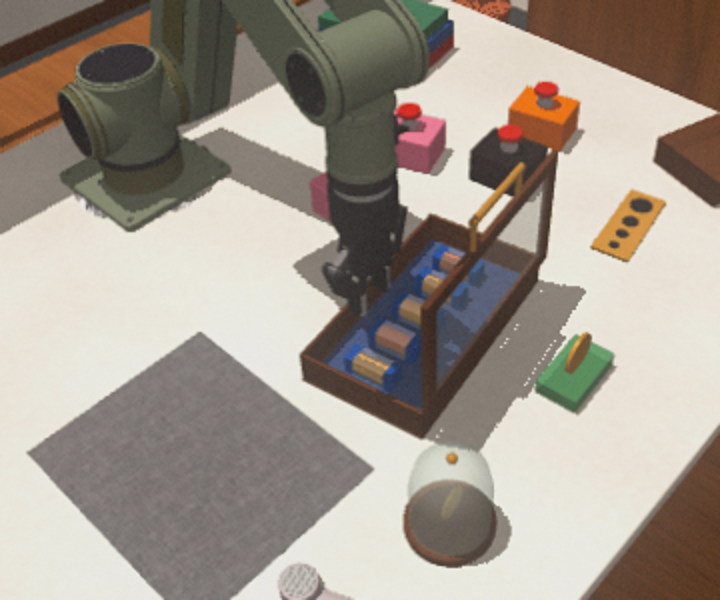

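All five tubes lie flat in a row in the case, at (372,365) to (450,258). The mat is empty and the lid is upright. On to the black counter's plunger.

Emit:
move_arm([
  {"delta_pos": [1.5,23.3,-1],"angular": [0,0,0.712],"claw": 0},
  {"delta_pos": [1.5,23.3,-1],"angular": [0,0,0.712],"claw": 0},
  {"delta_pos": [1.5,23.3,-1],"angular": [0,0,0.712],"claw": 0},
  {"delta_pos": [1.5,23.3,-1],"angular": [0,0,0.712],"claw": 0},
  {"delta_pos": [1.5,23.3,-1],"angular": [0,0,0.712],"claw": 0},
  {"delta_pos": [1.5,23.3,-1],"angular": [0,0,0.712],"claw": 0},
  {"delta_pos": [1.5,23.3,-1],"angular": [0,0,0.712],"claw": 0},
  {"delta_pos": [1.5,23.3,-1],"angular": [0,0,0.712],"claw": 0},
])

```text
t: 28.85
eef_pos: [0.5194, 0.1716, 0.1673]
orientation: [-0.806, -3.034, 0.002]
ft_force: [0.8, -0.0, -0.5]
finger_gap: 0.0003
grasp_force: 0.0
```

Emit:
move_arm([
  {"delta_pos": [17.2,15.4,1],"angular": [0,0,0.349],"claw": 0},
  {"delta_pos": [17.2,15.4,1],"angular": [0,0,0.349],"claw": 0},
  {"delta_pos": [17.2,15.4,1],"angular": [0,0,0.349],"claw": 0},
  {"delta_pos": [17.2,15.4,1],"angular": [0,0,0.349],"claw": 0},
  {"delta_pos": [17.2,15.4,1],"angular": [0,0,0.349],"claw": 0},
  {"delta_pos": [17.2,15.4,1],"angular": [0,0,0.349],"claw": 0},
  {"delta_pos": [17.2,15.4,1],"angular": [0,0,0.349],"claw": 0},
  {"delta_pos": [17.2,15.4,1],"angular": [0,0,0.349],"claw": 0},
])

```text
t: 29.52
eef_pos: [0.4487, 0.3891, 0.1572]
orientation: [-1.324, -2.849, 0.004]
ft_force: [0.7, 0.0, 0.7]
finger_gap: -0.0001
grasp_force: 0.0
```

```bash
python3 -c "
from h import *
c=cap('wrist'); cv2.imwrite('pics/w6.png',c['img'])
h=cv2.cvtColor(c['img'],cv2.COLOR_BGR2HSV); P=cloud(c)
m=(((h[...,0]<8)|(h[...,0]>172))&(h[...,1]>150)&(h[...,2]>70)&(P[...,2]>.086)&(P[...,2]<.098)); Q=P[m]; print(len(Q),np.median(Q,0),Q.min(0),Q.max(0))
print(env.get_obs()['eef_pos'],env.get_obs()['ft_force']); tgt(.448,.389,.112,130)"
```

```text
5031 [0.43240744 0.39518212 0.09184081] [0.29013412 0.31844806 0.08601507] [0.4687912  0.53587921 0.0941722 ]
[0.44902565 0.38808772 0.15748212] [ 0.03607968 -0.63422701 -0.68542254]
delta cm [ 0.14 -0.01  4.55] ang [-0.002  0.001  0.001] rows 2.0
```

View pics/w6.png

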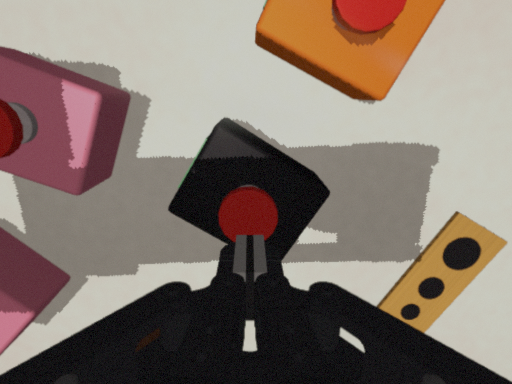

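The wrist view shows the black counter, with its red head at (248,215) under the closed fingertips. Pressing.

Emit:
move_arm([
  {"delta_pos": [0,0,3],"angular": [0,0,0],"claw": 0},
  {"delta_pos": [0,0,4.5],"angular": [0,0,0],"claw": 0},
  {"delta_pos": [0,0,5.0],"angular": [0,0,0],"claw": 0},
  {"delta_pos": [0,0,5.4],"angular": [0,0,0],"claw": 0},
  {"delta_pos": [0,0,5.8],"angular": [0,0,0],"claw": 0},
  {"delta_pos": [0,0,6.1],"angular": [0,0,0],"claw": 0},
  {"delta_pos": [0,0,6.2],"angular": [0,0,0],"claw": 0},
  {"delta_pos": [0,0,6.2],"angular": [0,0,0],"claw": 0},
])

```text
t: 30.23
eef_pos: [0.4494, 0.3882, 0.0977]
orientation: [1.327, 2.846, -0.001]
ft_force: [-0.4, -5.8, 5.6]
finger_gap: -0.0002
grasp_force: 3.1
```

Emit:
move_arm([
  {"delta_pos": [0,0,0.2],"angular": [0,0,0],"claw": 0},
  {"delta_pos": [0,0,0.4],"angular": [0,0,0],"claw": 0},
  {"delta_pos": [0,0,0.5],"angular": [0,0,0],"claw": 0},
  {"delta_pos": [0,0,0.5],"angular": [0,0,0],"claw": 0},
  {"delta_pos": [0,0,0.5],"angular": [0,0,0],"claw": 0},
])

```text
t: 30.65
eef_pos: [0.4496, 0.3886, 0.0968]
orientation: [1.326, 2.845, 0.003]
ft_force: [-5.9, -8.8, 25.8]
finger_gap: -0.0002
grasp_force: 12.9
```

The plunger is on its stop (26 N, no further travel). Letting it up.

Emit:
move_arm([
  {"delta_pos": [0,0,-1],"angular": [0,0,0],"claw": 0},
  {"delta_pos": [0,0,-3],"angular": [0,0,0],"claw": 0},
  {"delta_pos": [0,0,-7],"angular": [0,0,0],"claw": 0},
  {"delta_pos": [0,0,-11],"angular": [0,0,0],"claw": 0},
  {"delta_pos": [0,0,-15],"angular": [0,0,0],"claw": 0},
  {"delta_pos": [0,0,-19],"angular": [0,0,0],"claw": 0},
  {"delta_pos": [0,0,-23],"angular": [0,0,0],"claw": 0},
  {"delta_pos": [0,0,-25],"angular": [0,0,0],"claw": 3.4},
])

```text
t: 31.32
eef_pos: [0.45, 0.3902, 0.3484]
orientation: [1.326, 2.843, 0.017]
ft_force: [0.1, 1.0, 0.4]
finger_gap: 0.0112
grasp_force: 0.0
```

```bash
python3 -c "
from h import *
c=cap('side'); P=cloud(c); h=cv2.cvtColor(c['img'],cv2.COLOR_BGR2HSV)
m=((h[...,0]<8)|(h[...,0]>172))&(h[...,1]>150)&(np.hypot(P[...,0]-.448,P[...,1]-.389)<.02); print('head z',np.nanmedian(P[m][:,2]),np.nanmax(P[m][:,2]))
tgt(.555,.23,.35,115);tgt(.6607,.0722,.35,100.8,frm=(.555,.23,.35,115))"
```

```text
head z 0.09064717330873037 0.09682637476581367
delta cm [-19.02  -2.35   0.05] ang [ 0.017 -0.002  0.261] rows 5.0
delta cm [-18.77   2.91   0.  ] ang [0.    0.    0.248] rows 5.0
```

Emit:
move_arm([
  {"delta_pos": [-19.0,-2.35,0],"angular": [0,0,0.261],"claw": 3.4},
  {"delta_pos": [-19.0,-2.35,0],"angular": [0,0,0.261],"claw": 3.4},
  {"delta_pos": [-19.0,-2.35,0],"angular": [0,0,0.261],"claw": 3.4},
  {"delta_pos": [-19.0,-2.35,0],"angular": [0,0,0.261],"claw": 3.4},
  {"delta_pos": [-19.0,-2.35,0],"angular": [0,0,0.261],"claw": 3.4},
  {"delta_pos": [-19.0,-2.35,0],"angular": [0,0,0.261],"claw": 3.4},
])

```text
t: 31.87
eef_pos: [0.5556, 0.2244, 0.3416]
orientation: [1.693, 2.643, 0.0]
ft_force: [0.0, 0.6, -0.2]
finger_gap: 0.0338
grasp_force: 0.0
```

Emit:
move_arm([
  {"delta_pos": [-18.8,2.9,0],"angular": [0,0,0.248],"claw": 3.4},
  {"delta_pos": [-18.8,2.9,0],"angular": [0,0,0.248],"claw": 3.4},
  {"delta_pos": [-18.8,2.9,0],"angular": [0,0,0.248],"claw": 3.4},
  {"delta_pos": [-18.8,2.9,0],"angular": [0,0,0.248],"claw": 3.4},
  {"delta_pos": [-18.8,2.9,0],"angular": [0,0,0.248],"claw": 3.4},
  {"delta_pos": [-18.8,2.9,0],"angular": [0,0,0.248],"claw": 3.4},
  {"delta_pos": [-18.8,2.9,0],"angular": [0,0,0.248],"claw": 3.4},
  {"delta_pos": [-18.8,2.9,0],"angular": [0,0,0.248],"claw": 3.4},
])

```text
t: 32.53
eef_pos: [0.6583, 0.0717, 0.3417]
orientation: [-2.001, -2.421, -0.001]
ft_force: [0.5, 0.8, 0.7]
finger_gap: 0.0339
grasp_force: 0.0
```

```bash
python3 -c "
from h import *
c=cap('wrist'); P=cloud(c); h=cv2.cvtColor(c['img'],cv2.COLOR_BGR2HSV)
B=P[(h[...,0]>12)&(h[...,0]<30)&(h[...,1]>100)&(P[...,2]>.255)&(P[...,2]<.29)]; print(len(B),'bar u',np.percentile(B[:,:2]@[.9823,.1874],[10,50,90]),'v',np.percentile(B[:,:2]@[-.1874,.9823],[2,50,98]),'z top',np.percentile(B[:,2],90))
p=env.get_obs()['eef_pos'];print(p,'u',p[:2]@[.9823,.1874],'v',p[:2]@[-.1874,.9823])
cv2.imwrite('pics/w7.png',c['img']); tgt(.6607,.0722,.268,100.8)"
```

```text
2482 bar u [0.65922091 0.66313033 0.66698539] v [-0.11138521 -0.04575858  0.00385561] z top 0.2753293404823878
[0.65807982 0.0720543  0.34191582] u 0.6599347843174783 v -0.052545219075425115
delta cm [-0.04  0.26  7.39] ang [ 0.001 -0.001  0.002] rows 2.0
```

View pics/w7.png

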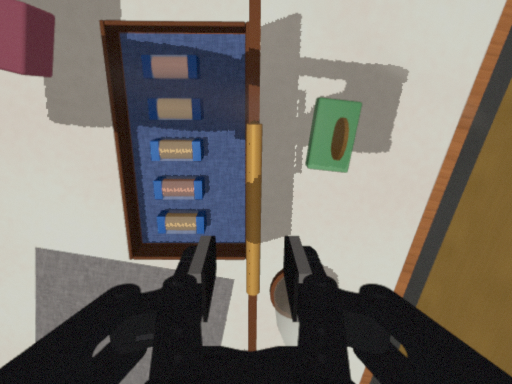

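The bar runs down column 253 between the jaws, and the five tubes are flat in the case. Gripping the bar.

Emit:
move_arm([
  {"delta_pos": [0,0.3,4],"angular": [0,0,0],"claw": 3.4},
  {"delta_pos": [0,0.3,7.3],"angular": [0,0,0],"claw": 3.4},
  {"delta_pos": [0,0.3,7.3],"angular": [0,0,0],"claw": 3.4},
  {"delta_pos": [0,0.3,7.3],"angular": [0,0,0],"claw": 3.4},
])

```text
t: 32.92
eef_pos: [0.6603, 0.0726, 0.2677]
orientation: [-1.998, -2.421, 0.004]
ft_force: [0.3, -1.3, 0.5]
finger_gap: 0.0338
grasp_force: 0.0
```

Emit:
move_arm([
  {"delta_pos": [0,0,0],"angular": [0,0,0],"claw": 0},
  {"delta_pos": [0,0,0],"angular": [0,0,0],"claw": 0},
  {"delta_pos": [0,0,0],"angular": [0,0,0],"claw": 0},
  {"delta_pos": [0,0,0],"angular": [0,0,0],"claw": 0},
  {"delta_pos": [0,0,0],"angular": [0,0,0],"claw": 0},
])

```text
t: 33.33
eef_pos: [0.6625, 0.0719, 0.272]
orientation: [2.0, 2.419, 0.008]
ft_force: [-0.5, 1.4, 6.5]
finger_gap: 0.0078
grasp_force: 58.8
```

```bash
python3 lid.py
python3 - <<'E'
import numpy as np
p=lambda a:np.array([-220*np.cos(a)+4*np.sin(a),220*np.sin(a)+4*np.cos(a)])/10
for d in range(85,40,-5): print(d,(p(np.radians(d))-p(np.radians(89.5))).round(2))
E
```

```text
tcp u 0.6642217434689485 z 0.27198332443910833 [-0.45297434  1.44196352  6.51273785]
scene 789 lid deg 89.86 rms 0.0015 u at z=.054 0.6673
side 681 lid deg 90.01 rms 0.0014 u at z=.054 0.661
85 [-1.73 -0.05]
80 [-3.63 -0.27]
75 [-5.52 -0.65]
70 [-7.36 -1.19]
65 [-9.14 -1.89]
60 [-10.86  -2.75]
55 [-12.5   -3.75]
50 [-14.04  -4.89]
45 [-15.48  -6.16]
```

Emit:
move_arm([
  {"delta_pos": [0,-1.73,0.05],"angular": [0,0,0],"claw": 0},
  {"delta_pos": [0,-3.63,0.27],"angular": [0,0,0],"claw": 0},
  {"delta_pos": [0,-5.52,0.65],"angular": [0,0,0],"claw": 0},
  {"delta_pos": [0,-7.36,1.19],"angular": [0,0,0],"claw": 0},
  {"delta_pos": [0,-9.14,1.89],"angular": [0,0,0],"claw": 0},
  {"delta_pos": [0,-10.86,2.75],"angular": [0,0,0],"claw": 0},
  {"delta_pos": [0,-12.5,3.75],"angular": [0,0,0],"claw": 0},
  {"delta_pos": [0,-12.5,3.75],"angular": [0,0,0],"claw": 0},
])

```text
t: 34.1
eef_pos: [0.5355, 0.0479, 0.2321]
orientation: [-2.001, -2.419, 0.001]
ft_force: [-7.6, 1.8, 4.4]
finger_gap: 0.0082
grasp_force: 61.9
```

Emit:
move_arm([
  {"delta_pos": [0,-1.54,1.14],"angular": [0,0,0],"claw": 0},
  {"delta_pos": [0,-2.9,2.35],"angular": [0,0,0],"claw": 0},
  {"delta_pos": [0,-2.9,2.35],"angular": [0,0,0],"claw": 0},
  {"delta_pos": [0,-2.9,2.35],"angular": [0,0,0],"claw": 0},
])

```text
t: 34.43
eef_pos: [0.5079, 0.0426, 0.2084]
orientation: [-2.0, -2.417, 0.003]
ft_force: [-8.3, 1.7, 4.4]
finger_gap: 0.0076
grasp_force: 62.8
```

```bash
python3 lid.py
```

```text
tcp u 0.5069341470051447 z 0.2083856410428761 [-8.34994229  1.68863457  4.44426486]
scene 1403 lid deg 44.79 rms 0.0016 u at z=.054 0.667
side 338 lid deg 44.6 rms 0.0017 u at z=.054 0.666
```

Emit:
move_arm([
  {"delta_pos": [0,0.1,-0.1],"angular": [0,0,0],"claw": 0},
  {"delta_pos": [0,0.1,-0.1],"angular": [0,0,0],"claw": 3},
  {"delta_pos": [0,0.1,-0.1],"angular": [0,0,0],"claw": 3},
  {"delta_pos": [0,0.1,-0.1],"angular": [0,0,0],"claw": 3},
  {"delta_pos": [0,0.1,-4],"angular": [0,0,0],"claw": 3},
  {"delta_pos": [0,0.1,-8],"angular": [0,0,0],"claw": 3},
  {"delta_pos": [0,0.1,-12],"angular": [0,0,0],"claw": 3},
  {"delta_pos": [0,0.1,-12],"angular": [0,0,0],"claw": 3},
])

```text
t: 35.2
eef_pos: [0.5152, 0.0425, 0.3363]
orientation: [1.994, 2.411, 0.018]
ft_force: [1.9, 0.7, 0.1]
finger_gap: 0.0298
grasp_force: 0.0
```

```bash
python3 lid.py; python3 -c "
from h import *
c=cap('scene'); cv2.imwrite('pics/s9.png',cv2.resize(c['img'][60:360,40:400],None,fx=2,fy=2))"
```

```text
tcp u 0.5140421424696039 z 0.33627099463720445 [1.90860651 0.73212021 0.13224182]
scene 1429 lid deg 45.36 rms 0.0016 u at z=.054 0.6666
side 438 lid deg 44.88 rms 0.0017 u at z=.054 0.6666
```

View pics/s9.png

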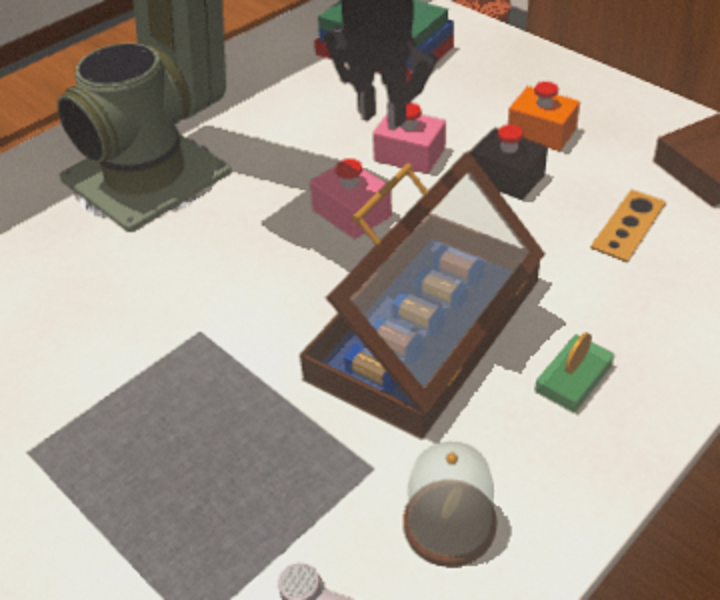

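The lid is propped at 45° with all five tubes under it. The plunger is up, the bystanders have not moved, and the gripper is clear at (380,90). Handing in.

```bash
python3 -c "
from rig import env
print(env.sign_off())"
```

```text
the job is handed in; nothing more can be done
None
```

The job is done and handed in: the lid was folded upright, all five tubes were laid flat in the case, the plunger was pressed to its stop and came back up, and the lid is now propped at about 45°.

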